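# Set a bronze medallion on its sloped display mount

### The job

Put the large bronze medallion from the wooden rack on the sloped display mount: swing the mount's brass keeper well clear first, set the medallion down in the two claws so that it leans back flat against the padded board, then swing the keeper fully shut across the medallion's face. Let go of everything, and do not disturb the jar of putty or the roll of tape.

Things in the scene. Friction and masses are not known exactly. Their poses are not given: they have to be found in the camera images.
- medallion_centre (a point): Centre of the large bronze medallion, a brown disc 115 mm across, 16 mm thick, about 0.6 kg. It starts on edge in the rear slot of the wooden rack, its top 125 mm above the table; pinch the top of the rim, across the 16 mm thickness. z = the disc's axis (out of its struck face).
- rack: Fixed wooden rack, 82 (x) x 140 mm (y), origin at the centre of its underside. The slot runs along y: the medallion's axis lies along the rack's x, its centre 12.8 mm to +x of the origin, 68 mm up. Cheeks 40 mm high, slot 19.5 mm wide. Two fixed small medallions stand in the front slot, 30 mm to -x of the big one, tops 63 mm above the table.
- mount: Fixed display mount on a dark base plate 165 (x) x 170 mm (y), origin on the table under the lip region. +x points to its back, y along its lip. Its padded grey board faces -x and leans back 25 deg from the vertical. Everything on it, open keeper included, stays below 155 mm.
- seat (a point): Where the medallion's centre lies when seated. Axes of the sloped board: x square into the board (so the seated disc's axis is along x), y along the lip, z up the slope, 25 deg from vertical. The padded face is the plane x = +8 mm. The medallion's top rim then stands 38 mm past the board's top edge, free to be held from both faces.
- lip (a point): Middle of the lip, same axes as the seat, on the padded face (x = 0), 52.5 mm below the seat. The lip is two brass claws, 8 mm round bars at y = -32 and +32 mm, z = 0, that stick out to the front and turn up at the ends: upturned ends at x = -28 mm, tips at z = +15 mm; room for the disc from x = 0 to -24 mm. The rim rests on both claws.
- board_top (a point): Middle of the board's top edge, on its padded face, same axes as the seat. The board is 112 mm wide and 10 mm thick.
- keeper (a joint): Angle of the brass keeper arm. 0 = shut: the arm lies across the front of the seat, parallel to the board, 4 mm clear of the seated medallion's face, overlapping it by about 30 mm. It grows as the arm swings out to the front (1.57 = square to the board, clear of the seat) and on to -y; 2.0 = stop. It stays where it is left (friction 0.04 N m).
- keeper_pivot (a point): Centre of the keeper's pivot, beside the board at its -y edge; its axis is this point's z, parallel to the slope (same axes as the seat). The fixed frame that holds it spans y -8 to +8 mm, z -54 to +36 mm, and reaches 10 mm in front of it.
- keeper_knob (a point): Centre of the keeper's black ball knob, 20 mm across, on an 8 mm brass stem that rises 34 mm from the arm's end along the slope; push or pinch it from above. It travels on a circle of 51 mm radius about the pivot axis. In the pivot's axes: at x -22, y +46, z +42 mm when shut; at x -46, y -22, z +42 mm at 1.57.
- jar_centre (a point): Centre of an open white jar, 52 mm in diameter, 58 mm high, standing behind the work. Not to be disturbed.
- tape_centre (a point): Centre of a roll of masking tape lying flat, 105 mm in diameter, 25 mm high, behind the work. Not to be disturbed.
There are look-alikes about, which are no part of the job. Of the things like the part that bears medallion_centre, leave any that is green; of the rest the larger one is meant.

How it is judged:
On the way, in this order (a step that is already met when the one before it is completed fails the run):
1. the keeper is swung clear (more than 1.1 rad) while the medallion is not yet on the mount (value of joint keeper above 1.1 rad and distance between medallion_centre and seat above 0.05 m), for 0.2 s.
2. the medallion sits in the claws and leans against the board, with the keeper still open (distance between medallion_centre and seat below 0.008 m and angle between the z axis of medallion_centre and the x axis of seat, either way round below 0.15 rad and value of joint keeper above 0.6 rad), for 0.2 s.
At the end, for the whole second after the job is handed in: The medallion's centre is within 8 mm of the seat and its faces within 0.15 rad of the board's, so it rests in both claws and leans on the pad; it is at rest and released; the keeper is shut to less than 0.25 rad (distance between medallion_centre and seat below 0.008 m and angle between the z axis of medallion_centre and the x axis of seat, either way round below 0.15 rad and value of joint keeper below 0.25 rad); the robot touches nothing.
It fails at once if the jar of putty or the roll of tape is pushed more than 30 mm or the jar is tipped over (distance of any of jar_centre, tape_centre from where it was at the start of the episode above 0.03 m or angle between jar_centre's own z axis and vertical above 0.5 rad).
It also fails if it takes over 61 s, if anything falls off the work surface, if the arm or the gripper's body presses on something with over 40 N, if the wrist force passes 120 N, or if a joint passes its speed limit or range.

### The arm

A 6-joint arm with a two-finger parallel gripper is mounted at the origin on a cart in front of the work surface, level with it; the furniture and walls round the work are solid. World frame = base frame: x ahead of the robot, y to its left, z up, the work surface at z = 0. Lengths are in m, angles in rad, forces in N, time in s.
With the tool pointing down it reaches from about 0.4 to 0.825 m from the base axis. Payload 7 kg.
Tool frame: the origin (TCP) lies midway between the tips of the shut fingers; the grasp point (between the pads) lies 19 mm behind it (pinch_z is the distance from the TCP to the grasp point, in m); z points along the fingers, y is the direction in which the jaws open and shut (so a half turn about z gives the same grasp; the last joint's range is limited). The gripper opens to 88 mm and grips with 3 to 60 N. Pads are 19 mm wide; open, the fingers measure 130 mm over their backs; the gripper's body (78 mm by 193 mm) begins 47 mm behind the grasp point.
Start: joints at [-1.033, 0.359, 0.012, 0, -1.224, -0.288], TCP at [0.167, -0.654, 0.227] pointing down, gripper open.
Joint ranges: [-3.07, 3.07], [-1.43, 2.12], [-1.02, 1.25], [-3.03, 1.67], [-3.05, -0], [-3.03, 3.03]. Speed limits (rad/s): [2.39, 2.39, 3.01, 3.14, 3.14, 3.14].

### API

Orientations are given as a 3x3 rotation matrix whose columns are the frame's x, y, z axes.
In Python, from station import state, camera, close_job, pinch_z gives the robot as it stands.
- The arm moves only by the tool carry_out, never from a script. Its argument "steps" is a list of rows, each a list of 3 entries, a list of its own where there are three numbers: the shift along the tool's x, y, z in mm, then the turn, a rotation vector about the tool's x, y, z in rad, then the closure, from 0 (fully open) to 1 (shut). A call has 1 to 8 rows; each row shifts and turns the pose as measured when the row begins, along the tool's axes as they then stand; what a row does not reach is not made up. A row lasts 1/8 s, in which the tool goes at most 62.5 mm and 10.7 degrees, less where a joint would pass 70% of its speed; a pose out of reach is approached as far as the arm can. A call with a gripper value outside its range is refused whole. The fingers move at their own pace and stop on an object; the grip force is fixed at half the most. Time passes only in rows, so rows that do not move let the fingers close. It gives the time, the measured TCP pose, the force and the opening at its end, in the units of the state.
- state(): the state, without advancing time (a new reading comes with each control period).
- camera(name): name is "side" or "top"; returns a dict with "image" (480x640x3 uint8, red, green, blue), "z_map" (480x640 float32, m along the optical axis (not along the pixel's ray), 0 where there is no reading), "camera_matrix" (3x3 intrinsics, pixels), "D" ([k1, k2, p1, p2, k3] as OpenCV has them; the pictures are not rectified), "eye" and "attitude" of the camera in the world. Camera axes: x right, y down, z forward; pixel columns grow to the right and rows downward; lengths in m; the calibration is good to about 2 mm. A picture is of the moment at which its call begins.
- close_job(): hands the job in, once; it reports no verdict.
The state is a dict: "time": time; "qpos": joint angles; "dq": joint speeds; "joint_efforts": joint torques, N m; "ee_pos": TCP position; "orientation": TCP orientation; "ft_force": force on the tool from outside, world axes, zero at the start; "torque": the same for the moment, N m; "grip_width": finger opening in m.
Only numpy, scipy, OpenCV 4.12 (cv2) and the standard library are available. Lean on these libraries where they do the work, as an engineer would, in place of code of your own. Each camera call takes 0.05 s, during which the arm holds its last target.

## Working session

There is one attempt and no reset: what is moved stays moved. The work goes in short steps, Python scripts to look and compute and a tool call to move; the robot and the scene stay as the last step left them, time stands still between calls to the robot, and variables do not carry over. Pictures are saved under pics/ and viewed, and the job is handed in when it is done.

Besides the shell and the picture viewer there is one more tool, called after "Request:" in YAML: its name, and indented under it one key for each argument. carry_out: Moves the arm, as the interface text tells. Its arguments: {"type":"object","properties":{"steps":{"type":"array","items":{"type":"array"}}},"required":["steps"]}

```bash
ls; mkdir -p pics
python3 - <<'E'
from station import state,camera,pinch_z
import cv2,numpy as np
s=state();print(s,pinch_z)
for n in("side","top"):
    c=camera(n);cv2.imwrite(f"pics/{n}0.png",c["image"][:,:,::-1]);print(n,c["camera_matrix"],c["D"],c["eye"],c["attitude"],(c["z_map"]>0).mean())
    np.savez(f"{n}0.npz",**{k:np.array(v) for k,v in c.items()})
E
```

```text
pics
{'time': 0.0, 'qpos': array([-1.03288389e+00,  3.59403581e-01,  1.10591595e-02, -3.34689658e-04,
       -1.22410403e+00, -2.88098800e-01]), 'dq': array([ 0.00017733,  0.00017307,  0.00031621,  0.00064485,  0.00247352,
       -0.0015618 ]), 'joint_efforts': array([ 1.78894206e-03, -5.82718492e+01,  2.93050539e+01,  6.99776441e+00,
        6.57933037e-03, -1.67744938e-04]), 'ee_pos': array([ 0.16672211, -0.65358117,  0.22561481]), 'orientation': array([[-9.68986637e-01, -2.47112453e-01, -5.76123885e-04],
       [-2.47113068e-01,  9.68985364e-01,  1.58007001e-03],
       [ 1.67800635e-04,  1.67343447e-03, -9.99998586e-01]]), 'ft_force': array([0.13594597, 0.18312944, 0.19639669]), 'torque': array([ 0.00459302,  0.00355311, -0.04208738]), 'grip_width': 0.08755870173264005} 0.0188
side [[484.91988816   0.         327.93413461]
 [  0.         484.91988816 242.98305097]
 [  0.           0.           1.        ]] [-0.07655049  0.          0.          0.          0.        ] [ 0.57116759 -0.95609329  0.61910622] [[ 0.99984159  0.00182525  0.01770515]
 [-0.01438731 -0.50275794  0.8643075 ]
 [ 0.01047898 -0.86442531 -0.50265203]] 0.9959830729166667
top [[480.21837473   0.         318.58626716]
 [  0.         480.21837473 240.41279049]
 [  0.           0.           1.        ]] [-0.09379319  0.          0.          0.          0.        ] [ 0.43952051 -0.02499049  0.93811152] [[-0.02641288 -0.98701988  0.15841125]
 [-0.99962211  0.02487112 -0.01170755]
 [ 0.00761572 -0.15866062 -0.98730381]] 0.9959537760416667
```

View pics/side0.png

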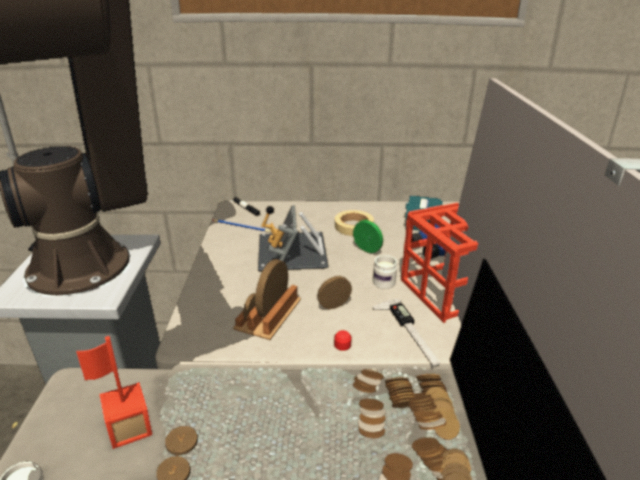

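View pics/top0.png

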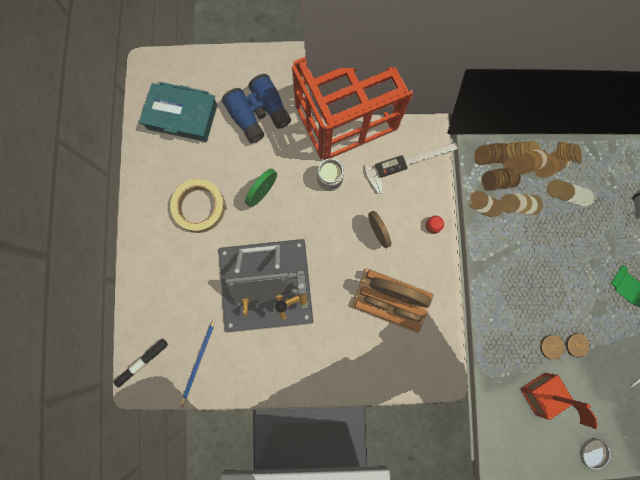

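The side view shows three discs on the table. The brown one in the rack is at side (272,285) / top (400,291). A smaller loose brown one is at side (334,292) / top (380,229), and a green one is at side (367,236) / top (261,187). Two small fixed medallions also stand in the rack's front slot at side (247,308). I choose the large brown disc in the rear slot, and will check it in a close crop.

Run:
```python
import cv2,numpy as np
t=np.load("top0.npz")["image"][:,:,::-1];s=np.load("side0.npz")["image"][:,:,::-1]
a=cv2.resize(t[220:345,205:445],None,fx=3.3,fy=3.3,interpolation=3)
b=cv2.resize(s[190:345,220:390],None,fx=3.8,fy=3.8,interpolation=3)
cv2.imwrite("pics/topc.png",a);cv2.imwrite("pics/sidec.png",b)
```

```text
(no output)
```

View pics/topc.png

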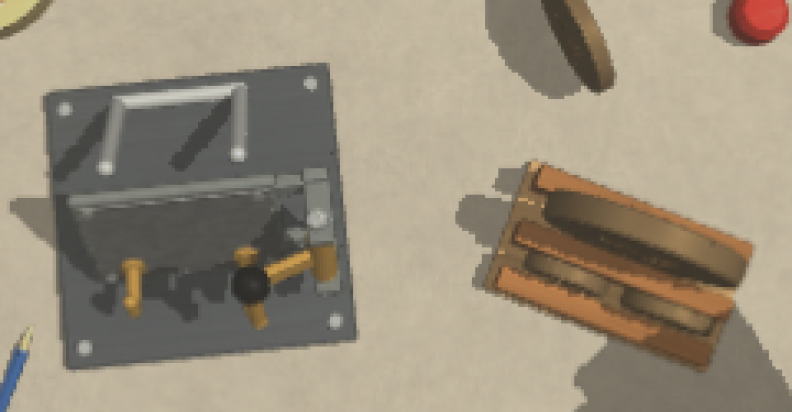

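View pics/sidec.png

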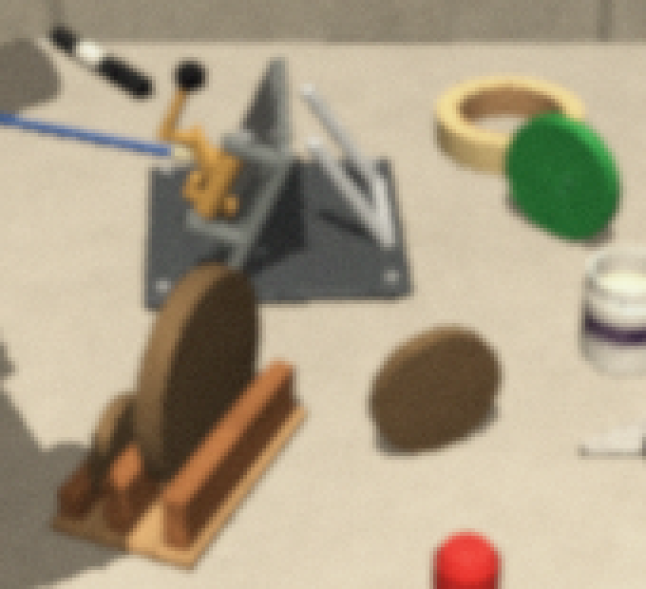

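The crops confirm the choice. The large brown disc stands in the rack's rear slot, at topc (645,240) and sidec (200,370). The black knob is at topc (250,285) and the keeper pivot at topc (325,255), so the keeper is largely shut. Next I'll measure.

```bash
cat > h.py <<'E'
import cv2,numpy as np
from station import state,camera,pinch_z
def grab(n,save=None):
    c=camera(n)
    if save: cv2.imwrite(f"pics/{save}.png",c["image"][:,:,::-1])
    return c
def cloud(c):
    K=np.array(c["camera_matrix"]);z=np.array(c["z_map"]);h,w=z.shape
    u,v=np.meshgrid(np.arange(w),np.arange(h))
    p=cv2.undistortPoints(np.stack([u,v],-1).reshape(-1,1,2).astype(np.float64),K,np.array(c["D"],float)).reshape(h,w,2)
    P=np.dstack([p*z[...,None],z])
    W=P@np.array(c["attitude"]).T+np.array(c["eye"])
    W[z==0]=np.nan
    return W
def project(c,X):
    R=np.array(c["attitude"]);p=(np.atleast_2d(X)-c["eye"])@R
    return cv2.projectPoints(p,np.zeros(3),np.zeros(3),np.array(c["camera_matrix"]),np.array(c["D"],float))[0].reshape(-1,2)
def ray_plane(c,uv,z):
    p=cv2.undistortPoints(np.array(uv,float).reshape(-1,1,2),np.array(c["camera_matrix"]),np.array(c["D"],float)).reshape(-1,2)
    d=np.c_[p,np.ones(len(p))]@np.array(c["attitude"]).T
    e=np.array(c["eye"]);return e+d*((z-e[2])/d[:,2])[:,None]
E
python3 - <<'E'
from h import *
c=dict(np.load("top0.npz"));W=cloud(c);s=dict(np.load("side0.npz"));S=cloud(s)
np.set_printoptions(precision=4,suppress=True)
# base plate mask by colour
def rect(m,z,c,name):
    m=m.astype(np.uint8);n,l,st,ce=cv2.connectedComponentsWithStats(m);
    i=1+np.argmax(st[1:,4]);pts=np.argwhere(l==i)[:,::-1]
    hull=cv2.convexHull(pts.astype(np.float32)).reshape(-1,2)
    X=ray_plane(c,hull,z)[:,:2]
    r=cv2.minAreaRect((X*1000).astype(np.float32));print(name,st[i],r,"\n",cv2.boxPoints(r))
im=c["image"].astype(int);hsv=cv2.cvtColor(c["image"],cv2.COLOR_RGB2HSV)
sub=np.zeros(im.shape[:2],bool);sub[230:340,210:320]=1
g=sub&(hsv[...,1]<60)&(hsv[...,2]<120)
rect(g,0.006,c,"plate")
# heights in the plate
print("plate z",[W[y,x,2] for x,y in((230,255),(300,315),(240,322))],"table",W[200,330],W[370,260])
# board plane: points mount region z in .03-.12
P=W[255:300,222:290].reshape(-1,3);
sub=np.zeros(im.shape[:2],bool);sub[280:303,228:285]=1
m=sub&(hsv[...,1]<60)&(W[...,2]>0.04)&(hsv[...,2]>60);P=W[m];print(len(P))
for _ in range(4):
    ce=P.mean(0);n=np.linalg.svd(P-ce)[2][2];d=(P-ce)@n;P=P[abs(d)<max(.0015,1.5*d.std())]
print("board",len(P),ce,n,d.std(),np.degrees(np.arctan2(n[2],np.hypot(n[0],n[1]))),np.degrees(np.arctan2(n[1],n[0])))
# knob
for C,Q,k in((c,W,"top"),(s,S,"side")):
    h=cv2.cvtColor(C["image"],cv2.COLOR_RGB2HSV)
    m=(h[...,2]<45)&(Q[...,2]>.1)&(Q[...,2]<.17)&(Q[...,0]>.25)&(Q[...,0]<.6)&(abs(Q[...,1]-.05)<.2)
    uv=np.argwhere(m)[:,::-1];print(k,"knob",len(uv),uv.mean(0),Q[m].mean(0),Q[m].max(0))
# medallion
m=(W[...,2]>.075)&(W[...,2]<.135)&(W[...,1]<-.05)&(W[...,1]>-.3)&(W[...,0]>.25)&(W[...,0]<.45)
uv=np.argwhere(m)[:,::-1];P=W[m];print("med top",len(P),uv.mean(0),P.mean(0),P.min(0),P.max(0))
r=cv2.minAreaRect((P[P[:,2]>.09][:,:2]*1000).astype(np.float32));print(r)
m=(S[...,2]>.045)&(S[...,2]<.135)&(S[...,1]<-.05)&(S[...,1]>-.3)&(S[...,0]>.25)&(S[...,0]<.45)&(S[...,2]>.07)
P=S[m];print("med side",len(P),P.mean(0),P.min(0),P.max(0))
for _ in range(6):
    ce=P.mean(0);n=np.linalg.svd(P-ce)[2][2];d=(P-ce)@n;P=P[abs(d)<max(.0015,1.5*d.std())]
print(len(P),ce,n,d.std(),np.degrees(np.arctan2(n[1],n[0])))
# rack
im=hsv;sub=np.zeros(g.shape,bool);sub[260:340,340:440]=1
E
```

```text
plate [ 218  239   95   93 6276] ((504.96209716796875, 71.173583984375), (164.70130920410156, 171.99710083007812), 4.64503812789917) 
 [[415.9175 150.2207]
 [429.8463 -21.2115]
 [594.0067  -7.8736]
 [580.0779 163.5586]]
plate z [np.float64(0.010252932687116245), np.float64(0.012020553410171497), np.float64(0.010245531158766585)] table [ 0.672  -0.0612 -0.0015] [0.3423 0.0823 0.0008]
1017
board 906 [0.4928 0.0789 0.0721] [ 0.9027  0.0743 -0.4237] 0.0006933496146010552 -25.068481480352766 4.705207418113939<stdin>:28: RuntimeWarning: Mean of empty slice.
  ret = um.true_divide(
Traceback (most recent call last):
ValueError: zero-size array to reduction operation maximum which has no identity
```

Run:
```python
from h import *
c=dict(np.load("top0.npz"));W=cloud(c);s=dict(np.load("side0.npz"));S=cloud(s)
np.set_printoptions(precision=4,suppress=True)
n=np.array([0.9027,0.0743,-0.4237]);n/=np.linalg.norm(n);ce=np.array([.4928,.0789,.0721])
yaw=np.radians(4.68);ex=np.array([np.cos(np.radians(25))*np.cos(yaw),np.cos(np.radians(25))*np.sin(yaw),-np.sin(np.radians(25))])
ey=np.array([-np.sin(yaw),np.cos(yaw),0]);ez=np.cross(ex,ey);B=np.c_[ex,ey,ez];print(B)
L={}
for C,Q,k in((c,W,"top"),(s,S,"side")):
    h=cv2.cvtColor(C["image"],cv2.COLOR_RGB2HSV);reg=(Q[...,0]>.38)&(Q[...,0]<.62)&(Q[...,1]>-.05)&(Q[...,1]<.2)
    q=(Q-ce)@B;L[k]=q
    m=(h[...,2]<60)&(Q[...,2]>.09)&(Q[...,2]<.19)&reg
    print(k,"knob",m.sum(),np.argwhere(m)[:,::-1].mean(0) if m.any() else 0,Q[m].mean(0),"board ax",q[m].mean(0),q[m].min(0),q[m].max(0))
    m=reg&(abs(q[...,0])<.004)&(Q[...,2]>.03)&(h[...,1]<60)
    print(" board pts",m.sum(),np.percentile(q[m],[0,1,3,50,97,99,100],axis=0)[:,1:].tolist())
    m=reg&(h[...,1]>120)&(h[...,0]>8)&(h[...,0]<30)&(Q[...,2]>.012)
    n_,l,st,cc=cv2.connectedComponentsWithStats(m.astype(np.uint8))
    for i in range(1,n_):
        if st[i,4]>5:print(" brass",st[i],cc[i],q[l==i].mean(0),q[l==i].min(0),q[l==i].max(0))
for C,Q,k in((c,W,"top"),(s,S,"side")):
    m=(Q[...,2]>.075)&(Q[...,2]<.135)&(Q[...,1]<-.07)&(Q[...,1]>-.3)&(Q[...,0]>.3)&(Q[...,0]<.5)
    P=Q[m];print(k,"med",len(P),P.mean(0),P.min(0),P.max(0))
    r=cv2.minAreaRect((P[:,:2]*1000).astype(np.float32));print(r)
    for _ in range(6):
        o=P.mean(0);nn=np.linalg.svd(P-o)[2][2];d=(P-o)@nn;P=P[abs(d)<max(.0015,1.5*d.std())]
    print(len(P),o,nn,d.std(),np.degrees(np.arctan2(nn[1],nn[0])))
# rack underside: mask of rack colours, hull on table
h=cv2.cvtColor(c["image"],cv2.COLOR_RGB2HSV);sub=np.zeros(h.shape[:2],bool);sub[255:340,340:440]=1
m=sub&(h[...,1]>110);pts=np.argwhere(m)
X=W[m];r=cv2.minAreaRect((X[X[:,2]<.042][:,:2]*1000).astype(np.float32));print("rack",r)
```

```text
[[ 0.9033 -0.0816  0.4212]
 [ 0.0739  0.9967  0.0345]
 [-0.4226  0.      0.9063]]
top knob 98 [280.4184 305.9388] [0.4597 0.0314 0.1401] board ax [-0.0621 -0.0446  0.046 ] [-0.0694 -0.0534  0.0374] [-0.0537 -0.0353  0.0509]
 board pts 1466 [[-0.0884409650964224, -0.047080784122796884], [-0.08610107659507857, -0.04520639488997096], [-0.07620390036306458, -0.04241714026273309], [-0.009255379745174234, 0.0031819423746583027], [0.04699399321174459, 0.033486596988598134], [0.04994246984879504, 0.034892044306191326], [0.05163672087505072, 0.03689202572865903]]
 brass [276 295   7   6  28] [278.7143 297.2143] [-0.0037 -0.0365 -0.0335] [-0.0102 -0.0425 -0.0382] [ 0.0014 -0.0311 -0.0282]
 brass [285 295  22  11 139] [296.964  299.8201] [-0.0308 -0.0711  0.0007] [-0.0365 -0.0871 -0.0206] [-0.0242 -0.0498  0.018 ]
 brass [242 299   7  17  69] [244.8841 305.5942] [-0.0139  0.0267 -0.0329] [-0.0325  0.0215 -0.0585] [ 0.0001  0.0321 -0.0222]
 brass [280 312   6   7  28] [282.6071 315.0357] [-0.0626 -0.0448  0.0117] [-0.0642 -0.048  -0.0014] [-0.0596 -0.0405  0.0267]
side knob 28 [269.5    209.7857
[... 560 characters left out ...]
.0236  0.0344]
top med 666 [ 0.479  -0.1768  0.1108] [ 0.4536 -0.2316  0.075 ] [ 0.5    -0.1256  0.1275]
((480.18206787109375, -178.97657775878906), (112.14326477050781, 16.750879287719727), 66.88613891601562)
255 [ 0.4785 -0.1737  0.1062] [-0.9006  0.3929  0.1861] 0.0016074661069763933 156.42892080320138
side med 749 [ 0.4769 -0.2009  0.1018] [ 0.4519 -0.2383  0.075 ] [ 0.4999 -0.1486  0.1268]
((476.6162414550781, -192.0958709716797), (98.06759643554688, 17.990707397460938), 67.40970611572266)
407 [ 0.483  -0.1936  0.0976] [-0.9291  0.3684 -0.0337] 0.000724297220986361 158.3719630324439
rack ((468.94549560546875, -174.460693359375), (137.2134552001953, 78.82386779785156), 67.44568634033203)
```

Run:
```python
from h import *
c=dict(np.load("top0.npz"));W=cloud(c);s=dict(np.load("side0.npz"));S=cloud(s)
np.set_printoptions(precision=1,suppress=True,linewidth=220)
yaw=np.radians(4.68);a=np.radians(25)
ex=np.array([np.cos(a)*np.cos(yaw),np.cos(a)*np.sin(yaw),-np.sin(a)]);ey=np.array([-np.sin(yaw),np.cos(yaw),0]);B=np.c_[ex,ey,np.cross(ex,ey)]
ce=np.array([.4928,.0789,.0721])
np.save("B.npy",B)
# triangulate knob
def ray(c,uv):
    p=cv2.undistortPoints(np.array(uv,float).reshape(-1,1,2),np.array(c["camera_matrix"]),np.array(c["D"],float)).reshape(2)
    d=np.array(c["attitude"])@np.r_[p,1];return np.array(c["eye"]),d/np.linalg.norm(d)
(e1,d1),(e2,d2)=ray(c,(280.4,305.9)),ray(s,(269.5,209.8))
A=np.c_[d1,-d2];t=np.linalg.lstsq(A,e2-e1,rcond=None)[0];p1=e1+t[0]*d1;p2=e2+t[1]*d2;k=(p1+p2)/2
print("knob",k*1e3,"gap",np.linalg.norm(p1-p2)*1e3,"ax",(k-ce)@B*1e3)
q=(W-ce)@B*1e3
print("screw region ax");
for y in range(268,312,2):
    print(y,[tuple(np.round(q[y,x]).astype(int)) for x in range(286,312,3)])
print("top edge right of board")
for y in (274,275,276,277,278,279,280,282,284,290):
    print(y,[tuple(np.round(q[y,x]).astype(int)) for x in (222,224,225,226,227,228,230,240,260,280)])
```

```text
knob [459.   31.9 131.3] gap 1.9118980360115319 ax [-59.  -44.1  37.8]
screw region ax
268 [(np.int64(60), np.int64(-54), np.int64(-38)), (np.int64(62), np.int64(-59), np.int64(-42)), (np.int64(60), np.int64(-65), np.int64(-40)), (np.int64(61), np.int64(-71), np.int64(-43)), (np.int64(61), np.int64(-77), np.int64(-43)), (np.int64(59), np.int64(-83), np.int64(-42)), (np.int64(60), np.int64(-88), np.int64(-45)), (np.int64(60), np.int64(-94), np.int64(-46)), (np.int64(63), np.int64(-100), np.int64(-53))]
270 [(np.int64(59), np.int64(-53), np.int64(-44)), (np.int64(58), np.int64(-59), np.int64(-43)), (np.int64(56), np.int64(-65), np.int64(-41)), (np.int64(58), np.int64(-70), np.int64(-45)), (np.int64(55), np.int64(-76), np.int64(-42)), (np.int64(55), np.int64(-82), np.int64(-42)), (np.int64(55), np.int64(-88), np.int64(-43)), (np.int64(55), np.int64(-94), np.int64(-46)), (np.int64(59), np.int64(-99), np.int64(-53))]
272 [(np.int64(9), np.int64(-57), np.int64(34)), (np.int64(53), np.int64(-59), np.int64(-42)), (np.int64(55), np.int64(-64), np.int64(-46)), (np.int64(10), np.int64(-73), np.
[... 11923 characters left out ...]
.int64(0), np.int64(48), np.int64(29)), (np.int64(0), np.int64(46), np.int64(29)), (np.int64(0), np.int64(42), np.int64(28)), (np.int64(-1), np.int64(25), np.int64(25)), (np.int64(0), np.int64(-9), np.int64(17)), (np.int64(1), np.int64(-43), np.int64(7))]
290 [(np.int64(35), np.int64(74), np.int64(-53)), (np.int64(35), np.int64(70), np.int64(-54)), (np.int64(35), np.int64(68), np.int64(-54)), (np.int64(34), np.int64(66), np.int64(-53)), (np.int64(34), np.int64(64), np.int64(-53)), (np.int64(3), np.int64(51), np.int64(1)), (np.int64(0), np.int64(47), np.int64(6)), (np.int64(1), np.int64(30), np.int64(1)), (np.int64(-1), np.int64(-6), np.int64(-4)), (np.int64(1), np.int64(-41), np.int64(-15))]
```

The top-view points give the mount axes, a yaw of 4.7° and the 25° lean. Relative to my reference point on the pad (mm), the keeper pivot is about (-23,-81,-5) and the knob (-59,-44,38), so keeper ≈ 0.33 rad. Seat is around y -4.7, z +16. Next I'll plan the push on the knob.

```bash
cat >> h.py <<'E'
from scipy.spatial.transform import Rotation as Rn
np.set_printoptions(precision=3,suppress=True,linewidth=200)
B=np.load("B.npy");CE=np.array([.4928,.0789,.0721])
SEAT=CE+B@np.array([-.008,-.0047,.016])
def m2w(p): return CE+B@(np.array(p)/1e3)   # ce-frame mm -> world
def down(yaw_y): # tool down, tool y at yaw deg
    a=np.radians(yaw_y);y=np.array([np.cos(a),np.sin(a),0]);z=np.array([0,0,-1.]);return np.c_[np.cross(y,z),y,z]
RM=down(184.68)
RT=np.c_[-B[:,1],-B[:,0],-B[:,2]] # tool at tilted mount
def plan(pos,R,n=None,p0=None,R0=None):
    s=state();p0=s["ee_pos"] if p0 is None else p0;R0=s["orientation"] if R0 is None else R0
    rv=Rn.from_matrix(R0.T@R).as_rotvec();d=np.linalg.norm(pos-p0)
    k=n or int(max(np.ceil(d/.058),np.ceil(np.linalg.norm(rv)/.17),1))
    for i in range(k):
        Ri=R0@Rn.from_rotvec(rv*i/k).as_matrix()
        print([np.round(Ri.T@(pos-p0)/k*1e3).astype(int).tolist(),np.round(rv/k,3).tolist()])
def show():
    s=state();print("t",s["time"],"p",s["ee_pos"],"F",s["ft_force"],"w",s["grip_width"],"q",s["qpos"]);return s
E
python3 - <<'E'
from h import *
print(SEAT,RM,RT, np.linalg.det(RT))
s=show()
a=m2w([-66,-4,0]);a[2]=.119; 
# same ce x,y but at z .119 : place above knob start
k=np.array([.459,.0319,.1313]);t=k+B[:,1]*.035+np.array([-.006,0,0]);t[2]=.118
hi=t.copy();hi[2]=.22
print(t,(t-CE)@B*1e3);plan(hi,RM)
E
```

```text
[0.493 0.074 0.09 ] [[ 0.082 -0.997  0.   ]
 [-0.997 -0.082  0.   ]
 [ 0.     0.    -1.   ]] [[ 0.082 -0.903 -0.421]
 [-0.997 -0.074 -0.034]
 [-0.     0.423 -0.906]] 0.9999999999999999
t 0.1 p [ 0.167 -0.654  0.226] F [-0.067 -0.837  0.003] w 0.08782152374094217 q [-1.033  0.359  0.011 -0.    -1.224 -0.288]
[0.45  0.067 0.118] [-58.824  -8.596  23.215]
[[-32, 45, 0], [0.0, 0.0, -0.1]]
[[-37, 41, 0], [0.0, 0.0, -0.1]]
[[-41, 38, 0], [0.0, 0.0, -0.1]]
[[-44, 33, 0], [0.0, 0.0, -0.1]]
[[-47, 29, 0], [0.0, 0.0, -0.1]]
[[-50, 24, 0], [0.0, 0.0, -0.1]]
[[-52, 19, 0], [0.0, 0.0, -0.1]]
[[-54, 13, 0], [0.0, 0.0, -0.1]]
[[-55, 8, 0], [0.0, 0.0, -0.1]]
[[-55, 2, 0], [0.0, 0.0, -0.1]]
[[-55, -3, 0], [0.0, 0.0, -0.1]]
[[-55, -9, 0], [0.0, 0.0, -0.1]]
[[-53, -14, 0], [0.0, 0.0, -0.1]]
[[-52, -19, 0], [0.0, 0.0, -0.1]]
```

Request:
carry_out:
  steps:
    - [[-32, 45, 0], [0, 0, -0.1], 1]
    - [[-37, 41, 0], [0, 0, -0.1], 1]
    - [[-41, 38, 0], [0, 0, -0.1], 1]
    - [[-44, 33, 0], [0, 0, -0.1], 1]
    - [[-47, 29, 0], [0, 0, -0.1], 1]
    - [[-50, 24, 0], [0, 0, -0.1], 1]
    - [[-52, 19, 0], [0, 0, -0.1], 1]

```text
time: 0.98
ee_pos: [0.3065, -0.2835, 0.2221]
orientation: [[-0.569, -0.822, -0.004], [-0.822, 0.569, 0.006], [-0.003, 0.007, -1.0]]
ft_force: [1.3, 0.5, 0.0]
grip_width: 0.0232
```

Request:
carry_out:
  steps:
    - [[-54, 13, 0], [0, 0, -0.1], 1]
    - [[-55, 8, 0], [0, 0, -0.1], 1]
    - [[-55, 2, 0], [0, 0, -0.1], 1]
    - [[-55, -3, 0], [0, 0, -0.1], 1]
    - [[-55, -9, 0], [0, 0, -0.1], 1]

```text
time: 1.6
ee_pos: [0.4042, -0.0152, 0.2242]
orientation: [[-0.088, -0.996, -0.001], [-0.996, 0.088, 0.008], [-0.007, 0.002, -1.0]]
ft_force: [1.2, -1.0, 0.9]
grip_width: 0.0003
```

Run:
```python
from h import *
s=show();print(s["orientation"])
k=np.array([.459,.0319,.1313]);t=k+B[:,1]*.035+np.array([-.006,0,0]);t[2]=.22;plan(t,RM)
```

```text
t 1.6 p [ 0.404 -0.015  0.224] F [ 1.154 -0.961  0.947] w 0.00029880040650179555 q [ 0.449 -0.107 -0.537 -0.008 -1.138 -0.534]
[[-0.088 -0.996 -0.001]
 [-0.996  0.088  0.008]
 [-0.007  0.002 -1.   ]]
[[-43, -19, 2], [0.0, 0.004, -0.085]]
[[-41, -23, 2], [0.0, 0.004, -0.085]]
```

Request:
carry_out:
  steps:
    - [[-43, -19, 2], [0, 0.004, -0.085], 1]
    - [[-41, -23, 2], [0, 0.004, -0.085], 1]
    - [[0, 0, 0], [0, 0, 0], 1]

```text
time: 1.98
ee_pos: [0.4511, 0.0734, 0.2203]
orientation: [[0.094, -0.996, -0.001], [-0.996, -0.094, -0.0], [0.0, 0.001, -1.0]]
ft_force: [-0.8, -0.5, -0.6]
grip_width: 0.0002
```

Run:
```python
from h import *
s=show();print(s["orientation"])
k=np.array([.459,.0319,.1313]);t=k+B[:,1]*.035+np.array([-.006,0,0]);t[2]=.12;plan(t,RM,3)
c=grab("top","t1")
```

```text
t 1.975 p [0.451 0.073 0.22 ] F [-0.769 -0.487 -0.615] w 0.00019849702747572542 q [ 0.594 -0.003 -0.454  0.    -1.121 -0.5  ]
[[ 0.094 -0.996 -0.001]
 [-0.996 -0.094 -0.   ]
 [ 0.     0.001 -1.   ]]
[[2, 1, 33], [0.0, -0.0, 0.004]]
[[2, 1, 33], [0.0, -0.0, 0.004]]
[[2, 1, 33], [0.0, -0.0, 0.004]]
```

View pics/t1.png

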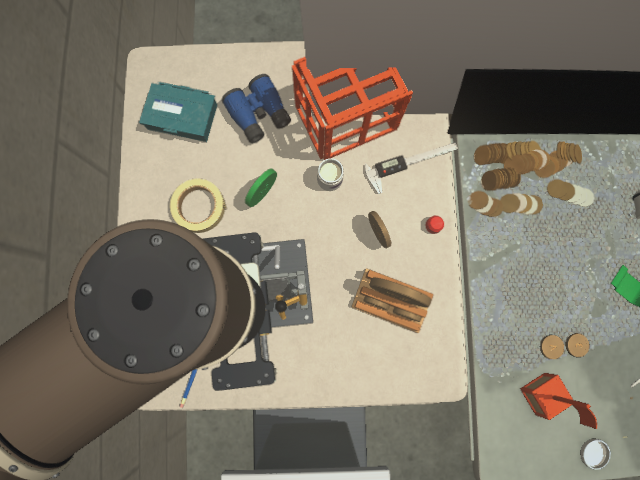

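The gripper is to the left (+y) of the knob, which is still at (281,305). I'll descend and then push toward -y.

Request:
carry_out:
  steps:
    - [[1, 1, 34], [0, 0, 0.006], 1]
    - [[1, 1, 34], [0, 0, 0.006], 1]
    - [[1, 1, 33], [0, 0, 0], 1]
    - [[0, 0, 0], [0, 0, 0], 1]

```text
time: 2.52
ee_pos: [0.4458, 0.0662, 0.1175]
orientation: [[0.076, -0.997, -0.001], [-0.997, -0.076, 0.0], [-0.0, 0.001, -1.0]]
ft_force: [-0.7, -0.1, 1.3]
grip_width: 0.0002
```

Run:
```python
from h import *
s=show();print((s["ee_pos"]-CE)@B*1e3)
# target: ce y -83, keep z .12 
d=(-83-((s["ee_pos"]-CE)@B*1e3)[1]);print("along tool x",d)
```

```text
t 2.525 p [0.446 0.066 0.118] F [-0.657 -0.093  1.271] w 0.00018342520099518594 q [ 0.586  0.094 -0.616 -0.001 -0.862 -0.51 ]
[-62.583  -8.866  20.926]
along tool x -74.13441623082068
```

Request:
carry_out:
  steps:
    - [[12, 1, 0], [0, 0, 0], 1]
    - [[12, 1, 0], [0, 0, 0], 1]
    - [[12, 1, 0], [0, 0, 0], 1]
    - [[12, 0, 0], [0, 0, 0], 1]
    - [[12, 0, 0], [0, 0, 0], 1]
    - [[10, 0, 0], [0, 0, 0], 1]
    - [[7, 0, 0], [0, 0, 0], 1]

```text
time: 3.4
ee_pos: [0.4497, -0.01, 0.1245]
orientation: [[0.073, -0.997, 0.008], [-0.997, -0.073, 0.015], [-0.014, -0.009, -1.0]]
ft_force: [1.4, 0.9, -0.5]
grip_width: 0.0002
```

Run:
```python
from h import *
s=show();print((s["ee_pos"]-CE)@B*1e3)
c=grab("side","s2");t=grab("top")
cv2.imwrite("pics/c2.png",np.hstack([cv2.resize(x["image"][r0:r0+110,c0:c0+110][:,:,::-1],None,fx=3.6,fy=3.6) for x,r0,c0 in((c,175,220),(t,230,215))]))
```

```text
t 3.4 p [ 0.45  -0.01   0.125] F [ 1.393  0.895 -0.509] w 0.000223407564574303 q [ 0.409  0.078 -0.609 -0.014 -0.871 -0.327]
[-67.71  -85.086  26.294]
```

View pics/c2.png

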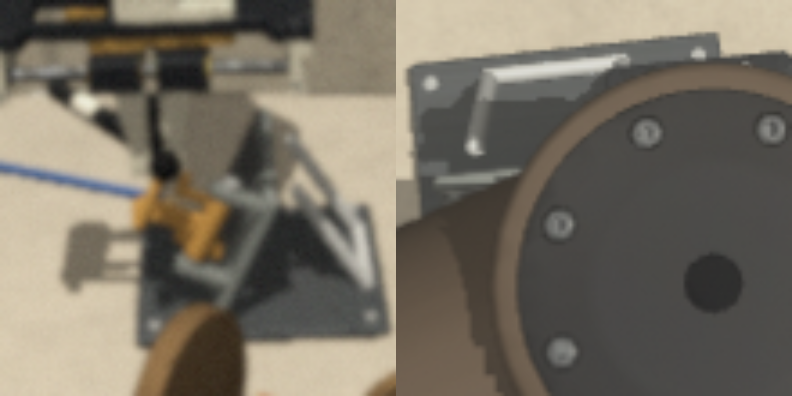

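The knob followed the push and now stands at about side (266,220), clear of the seat. I'll back off, lift, and go to the rack.

Request:
carry_out:
  steps:
    - [[-12, 0, 0], [0, 0, 0], 1]
    - [[0, 0, -50], [0, 0, 0], 0.6]
    - [[0, 0, -45], [0, 0, 0], 0.3]

```text
time: 3.88
ee_pos: [0.4452, 0.001, 0.2181]
orientation: [[0.071, -0.997, -0.002], [-0.997, -0.071, 0.01], [-0.01, 0.002, -1.0]]
ft_force: [1.0, 0.5, -0.2]
grip_width: 0.0147
```

Run:
```python
from h import *
show();plan(np.array([.4803,-.179,.21]),down(157.2))
```

```text
t 3.875 p [0.445 0.001 0.218] F [ 0.998  0.535 -0.165] w 0.014706769189301288 q [ 0.438 -0.022 -0.474 -0.011 -1.118 -0.362]
[[46, -6, 2], [0.001, 0.002, 0.117]]
[[45, -11, 2], [0.001, 0.002, 0.117]]
[[43, -16, 2], [0.001, 0.002, 0.117]]
[[41, -21, 2], [0.001, 0.002, 0.117]]
```

Request:
carry_out:
  steps:
    - [[46, -6, 2], [0.001, 0.002, 0.117], 0.4]
    - [[45, -11, 2], [0.001, 0.002, 0.117], 0.4]
    - [[43, -16, 2], [0.001, 0.002, 0.117], 0.4]
    - [[41, -21, 2], [0.001, 0.002, 0.117], 0.4]
    - [[0, 0, 0], [0, 0, 0], 0.4]

```text
time: 4.5
ee_pos: [0.4854, -0.18, 0.2129]
orientation: [[-0.393, -0.919, 0.008], [-0.919, 0.393, 0.002], [-0.005, -0.006, -1.0]]
ft_force: [-0.9, 0.5, 0.8]
grip_width: 0.0524
```

Run:
```python
from h import *
s=show();plan(np.array([.4803,-.179,.101]),down(157.2),4)
c=grab("top");W=cloud(c)
h=cv2.cvtColor(c["image"],cv2.COLOR_RGB2HSV)
q=(W-CE)@B*1e3
m=(h[...,2]<60)&(W[...,2]>.1)&(W[...,2]<.165)&(W[...,0]>.38)&(W[...,0]<.55)&(W[...,1]>-.08)&(W[...,1]<.1)
if m.any():
    uv=np.argwhere(m)[:,::-1].mean(0);k=ray_plane(c,[uv],W[m][:,2].max()-.010)[0];kk=(k-CE)@B*1e3;d=kk-[-23,-81,-5]
    print(m.sum(),uv,kk,d,"theta",np.arctan2(-d[0],d[1])-np.arctan2(22,46))
cv2.imwrite("pics/t3.png",c["image"][:,:,::-1])
```

```text
t 4.5 p [ 0.485 -0.18   0.213] F [-0.896  0.541  0.811] w 0.05240710268973331 q [ 0.023  0.105 -0.355 -0.003 -1.103 -0.426]
[[0, 1, 28], [-0.002, 0.001, -0.002]]
[[0, 1, 28], [-0.002, 0.001, -0.002]]
[[0, 1, 28], [-0.002, 0.001, -0.002]]
[[0, 1, 28], [-0.002, 0.001, -0.002]]
```

View pics/t3.png

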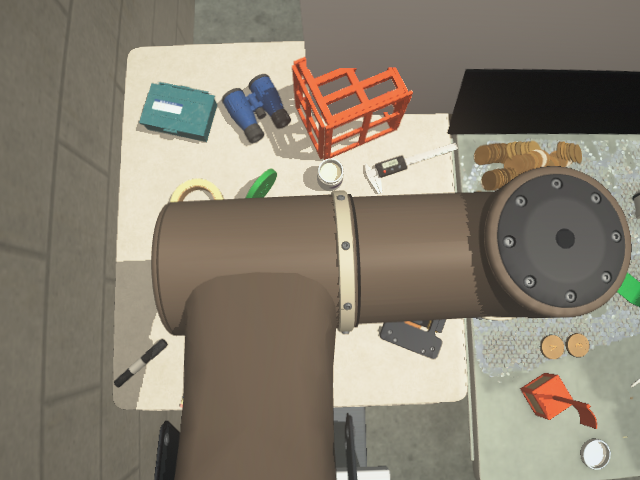

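The arm hides the mount in the top view, so I'll descend and check with the side camera.

Request:
carry_out:
  steps:
    - [[0, 2, 35], [-0.002, 0, 0], 0.4]
    - [[0, 1, 30], [-0.002, 0, 0], 0.4]
    - [[0, 1, 28], [0, 0, 0], 0.4]
    - [[0, 0, 17], [0, 0, 0], 0.4]
    - [[0, 0, 0], [0, 0, 0], 0.4]

```text
time: 5.18
ee_pos: [0.483, -0.1705, 0.1011]
orientation: [[-0.381, -0.924, 0.006], [-0.924, 0.381, 0.005], [-0.006, -0.003, -1.0]]
ft_force: [-0.8, -0.0, 0.8]
grip_width: 0.0524
```

Run:
```python
from h import *
s=show();c=grab("side");print(s["orientation"])
cv2.imwrite("pics/s4.png",cv2.resize(c["image"][170:350,200:380][:,:,::-1],None,fx=3.3,fy=3.3))
plan(np.array([.4803,-.179,.101]),down(157.2),1)
```

```text
t 5.175 p [ 0.483 -0.17   0.101] F [-0.807 -0.02   0.837] w 0.05236879006006358 q [ 0.041  0.212 -0.512 -0.006 -0.841 -0.429]
[[-0.381 -0.924  0.006]
 [-0.924  0.381  0.005]
 [-0.006 -0.003 -1.   ]]
[[9, 0, 1], [-0.005, 0.007, 0.007]]
```

View pics/s4.png

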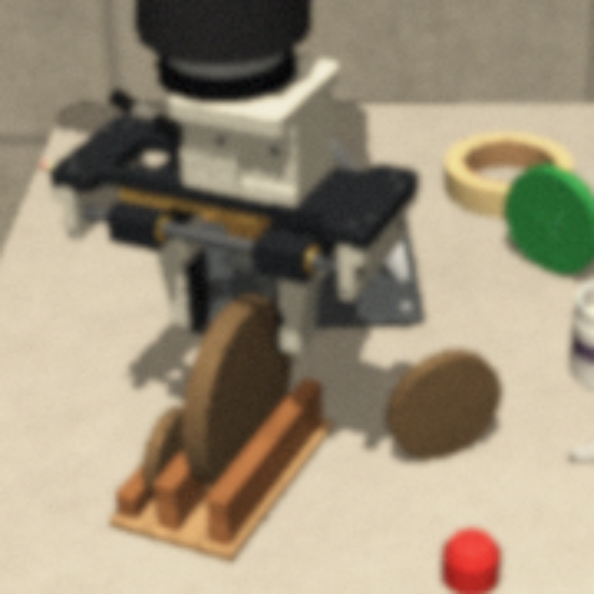

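The fingers straddle the disc rim but sit 9 mm off along the slot. I'll correct that and grip.

Request:
carry_out:
  steps:
    - [[9, 0, 0], [-0.005, 0.006, 0.007], 0.4]
    - [[0, 0, 0], [0, 0, 0], 0.4]

```text
time: 5.48
ee_pos: [0.4812, -0.1786, 0.1037]
orientation: [[-0.386, -0.922, 0.002], [-0.922, 0.386, 0.0], [-0.001, -0.002, -1.0]]
ft_force: [0.3, -0.1, 0.5]
grip_width: 0.0524
```

Request:
carry_out:
  steps:
    - [[0, 0, 0], [0, 0, 0], 1]
    - [[0, 0, 0], [0, 0, 0], 1]
    - [[0, 0, 0], [0, 0, 0], 1]
    - [[0, 0, 0], [0, 0, 0], 1]

```text
time: 5.98
ee_pos: [0.4817, -0.179, 0.1049]
orientation: [[-0.387, -0.922, 0.005], [-0.922, 0.387, 0.0], [-0.002, -0.004, -1.0]]
ft_force: [-0.6, -0.6, 0.4]
grip_width: 0.0184
```

Request:
carry_out:
  steps:
    - [[0, 0, 0], [0, 0, 0], 1]
    - [[0, 0, 0], [0, 0, 0], 1]
    - [[0, 0, -15], [0, 0, 0], 1]

```text
time: 6.35
ee_pos: [0.48, -0.1787, 0.1188]
orientation: [[-0.388, -0.922, 0.0], [-0.922, 0.388, 0.001], [-0.001, -0.0, -1.0]]
ft_force: [-0.1, 0.5, -5.0]
grip_width: 0.0159
```

Request:
carry_out:
  steps:
    - [[0, 0, -25], [0, 0, 0], 1]
    - [[0, 0, -35], [0, 0, 0], 1]
    - [[0, 0, -35], [0, 0, 0], 1]
    - [[0, 0, -30], [0, 0, 0], 1]
    - [[0, 0, 0], [0, 0, 0], 1]

```text
time: 6.98
ee_pos: [0.4782, -0.1784, 0.2496]
orientation: [[-0.388, -0.922, -0.001], [-0.922, 0.388, 0.002], [-0.002, 0.002, -1.0]]
ft_force: [0.1, -1.0, -5.4]
grip_width: 0.0161
```

Run:
```python
from h import *
s=show();c=grab("side");print(s["orientation"])
cv2.imwrite("pics/s5.png",cv2.resize(c["image"][130:330,180:380][:,:,::-1],None,fx=2.9,fy=2.9))
```

```text
t 6.975 p [ 0.478 -0.178  0.25 ] F [ 0.109 -0.978 -5.389] w 0.016126758824958946 q [ 0.026  0.072 -0.306 -0.002 -1.195 -0.424]
[[-0.388 -0.922 -0.001]
 [-0.922  0.388  0.002]
 [-0.002  0.002 -1.   ]]
```

View pics/s5.png

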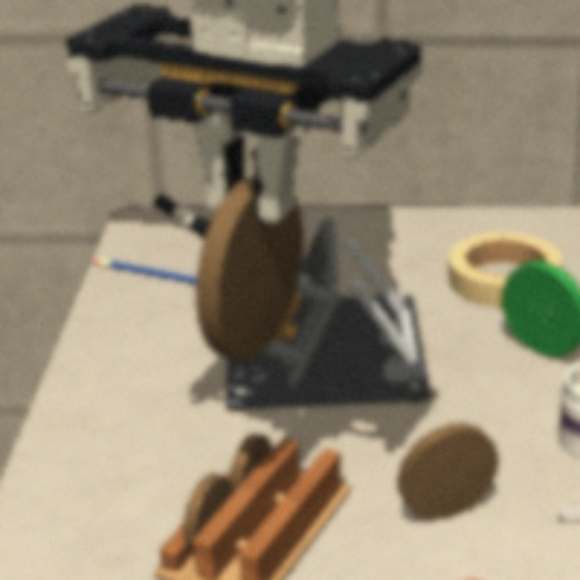

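The disc is held and hangs straight at s5 (250,270); the rack's rear slot is empty. I'll measure where the disc sits in the hand.

Run:
```python
from h import *
s=state();R=s["orientation"];p=s["ee_pos"]
c=grab("side");W=cloud(c);T=(W-p)@R*1e3
h=cv2.cvtColor(c["image"],cv2.COLOR_RGB2HSV)
m=(T[...,2]>0)&(T[...,2]<110)&(abs(T[...,0])<70)&(abs(T[...,1])<14)&(h[...,1]>70)
P=T[m];face=P[P[:,1]<-4] if (P[:,1]<-4).sum()>(P[:,1]>4).sum() else P[P[:,1]>4]
print(len(P),len(face),np.percentile(P,[1,50,99],axis=0))
for _ in range(5):
    o=face.mean(0);n=np.linalg.svd(face-o)[2][2];d=(face-o)@n;face=face[abs(d)<max(1.5,1.5*d.std())]
print("face normal in tool",n,o,d.std())
print("circ x,z",cv2.minEnclosingCircle(P[:,[0,2]].astype(np.float32)),cv2.minEnclosingCircle(face[:,[0,2]].astype(np.float32)))
print("bounds x",P[:,0].min(),P[:,0].max(),"zmax",P[:,2].max())
P1=SEAT+B@[-.004,0,.0365+.17];print(P1);plan(P1,RT)
```

```text
1334 1135 [[-46.966  -9.747   0.984]
 [ 24.099  -7.35   39.296]
 [ 62.254   6.065  88.826]]
face normal in tool [-0.018 -1.     0.02 ] [10.57  -7.602 44.025] 0.6963240399406884
circ x,z ((5.811003684997559, 35.33821105957031), 58.5558967590332) ((5.811003684997559, 35.33821105957031), 58.5558967590332)
bounds x -51.17973522217957 63.92393027416944 zmax 92.41094503121235
[0.576 0.081 0.279]
[[-55, 2, -6], [-0.084, 0.021, -0.095]]
[[-55, -3, -8], [-0.084, 0.021, -0.095]]
[[-55, -7, -9], [-0.084, 0.021, -0.095]]
[[-54, -12, -11], [-0.084, 0.021, -0.095]]
[[-52, -16, -13], [-0.084, 0.021, -0.095]]
```

Request:
carry_out:
  steps:
    - [[-54, 2, -14], [-0.04, 0.02, -0.095], 1]
    - [[-55, -3, -12], [-0.084, 0.021, -0.095], 1]
    - [[-55, -7, -10], [-0.084, 0.021, -0.095], 1]
    - [[-54, -12, -9], [-0.084, 0.021, -0.095], 1]
    - [[-40, -16, -9], [-0.084, 0.021, -0.095], 1]
    - [[0, 0, 0], [0, 0, 0], 1]

```text
time: 7.82
ee_pos: [0.5709, 0.0765, 0.2739]
orientation: [[0.095, -0.908, -0.407], [-0.995, -0.081, -0.051], [0.013, 0.41, -0.912]]
ft_force: [0.5, 0.3, -6.2]
grip_width: 0.0154
```

Run:
```python
from h import *
s=show();print(s["orientation"])
P1=SEAT+B@[-.004,0.0015,.0365+.13];print(P1);plan(P1,RT)
c=grab("side");cv2.imwrite("pics/s6.png",cv2.resize(c["image"][110:310,180:380][:,:,::-1],None,fx=2.9,fy=2.9))
```

```text
t 7.825 p [0.571 0.077 0.274] F [ 0.493  0.261 -6.165] w 0.015350279169568132 q [ 0.395  0.444  0.221 -0.112 -1.755 -0.301]
[[ 0.095 -0.908 -0.407]
 [-0.995 -0.081 -0.051]
 [ 0.013  0.41  -0.912]]
[0.559 0.081 0.243]
[[-6, -3, 33], [-0.014, -0.017, 0.007]]
```

View pics/s6.png

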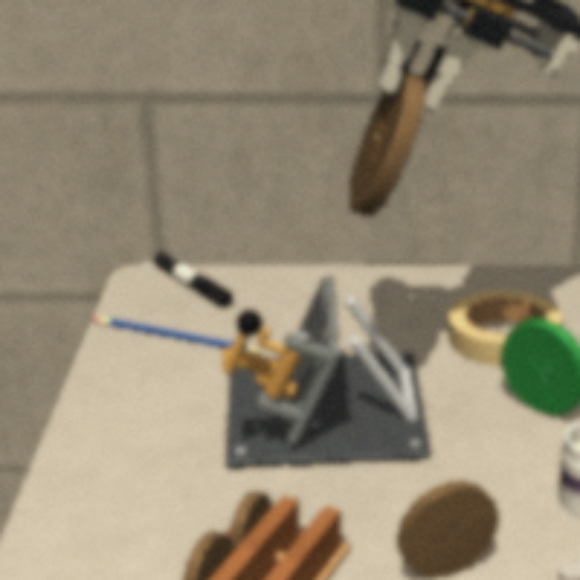

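The keeper knob is at s6 (248,322) and the disc is in the air at (390,145), tilted like the board. I'll check the keeper angle by casting a ray onto the knob's plane.

```bash
cat >> h.py <<'E'
def knob_theta(c,bias=0):
    W=cloud(c);h=cv2.cvtColor(c["image"],cv2.COLOR_RGB2HSV)
    m=(h[...,2]<60)&(W[...,2]>.1)&(W[...,2]<.165)&(W[...,0]>.40)&(W[...,0]<.55)&(W[...,1]>-.09)&(W[...,1]<.08)
    n,l,st,ce=cv2.connectedComponentsWithStats(m.astype(np.uint8))
    if n<2: print("no knob");return
    i=1+np.argmax(st[1:,4]);uv=ce[i]
    p=cv2.undistortPoints(uv.reshape(1,1,2),np.array(c["camera_matrix"]),np.array(c["D"],float)).reshape(2)
    d=B.T@(np.array(c["attitude"])@np.r_[p,1]);e=B.T@(np.array(c["eye"])-CE)
    k=(e+d*(.0375-e[2])/d[2])*1e3;r=k-[-23,-81,-5]
    print("knob",st[i,4],uv,k,"rel",r,"rad",np.hypot(r[0],r[1]),"theta",np.arctan2(-r[0],r[1])-np.arctan2(22,46))
E
python3 - <<'E'
from h import *
knob_theta(dict(np.load("side0.npz")));knob_theta(dict(np.load("top0.npz")));knob_theta(grab("side"))
E
```

```text
knob 28 [269.5   209.786] [-59.898 -44.297  37.5  ] rel [-36.898  36.703  42.5  ] rad 52.043751249226936 theta 0.3419338261851596
knob 98 [280.418 305.939] [-57.847 -43.995  37.5  ] rel [-34.847  37.005  42.5  ] rad 50.82943144344037 theta 0.30926590602527065
knob 35 [265.457 221.086] [ -68.686 -106.186   37.5  ] rel [-45.686 -25.186  42.5  ] rad 52.168691711485764 theta 1.6285122741241447
```

Request:
carry_out:
  steps:
    - [[-6, -3, 20], [-0.014, -0.017, 0.007], 1]
    - [[0, 0, 15], [0, 0, 0], 1]
    - [[0, 0, 0], [0, 0, 0], 1]

```text
time: 8.3
ee_pos: [0.5551, 0.0767, 0.2408]
orientation: [[0.074, -0.905, -0.418], [-0.997, -0.067, -0.031], [0.0, 0.42, -0.908]]
ft_force: [0.7, -0.4, -4.9]
grip_width: 0.0154
```

Run:
```python
from h import *
s=show();print(s["orientation"])
print((s["ee_pos"]-SEAT)@B*1e3)
P1=SEAT+B@[-.004,0.0015,.0365+.06];print(P1);plan(P1,RT,3)
```

```text
t 8.3 p [0.555 0.077 0.241] F [ 0.732 -0.395 -4.941] w 0.015390007881805475 q [ 0.391  0.441  0.146 -0.132 -1.689 -0.305]
[[ 0.074 -0.905 -0.418]
 [-0.997 -0.067 -0.031]
 [ 0.     0.42  -0.908]]
[ -7.169  -2.611 163.068]
[0.53  0.079 0.179]
[[-1, -1, 22], [-0.001, 0.001, -0.002]]
[[-1, -1, 22], [-0.001, 0.001, -0.002]]
[[-1, -1, 22], [-0.001, 0.001, -0.002]]
```

Request:
carry_out:
  steps:
    - [[-2, -1, 22], [0, 0, 0], 1]
    - [[-1, -1, 22], [0, 0, 0], 1]
    - [[-1, -1, 22], [0, 0, 0], 1]
    - [[0, 0, 0], [0, 0, 0], 1]

```text
time: 8.8
ee_pos: [0.5296, 0.0766, 0.1813]
orientation: [[0.071, -0.908, -0.413], [-0.997, -0.065, -0.029], [-0.0, 0.414, -0.91]]
ft_force: [0.4, -0.7, -4.4]
grip_width: 0.0157
```

Run:
```python
from h import *
s=show();c=grab("side");t=grab("top")
print((s["ee_pos"]-SEAT)@B*1e3)
P1=SEAT+B@[-.004,0.0015,.0365+.02];plan(P1,RT,2)
a=cv2.resize(c["image"][150:270,225:345][:,:,::-1],None,fx=3.3,fy=3.3);b=cv2.resize(t["image"][230:350,205:325][:,:,::-1],None,fx=3.3,fy=3.3)
cv2.imwrite("pics/s7.png",np.hstack([a,b]))
# disc in mount frame from side
W=cloud(c);q=(W-SEAT)@B*1e3;h=cv2.cvtColor(c["image"],cv2.COLOR_RGB2HSV)
m=(h[...,1]>70)&(q[...,2]>0)&(q[...,2]<115)&(abs(q[...,0])<25)&(abs(q[...,1])<75);P=q[m]
print(len(P),np.percentile(P,[0,2,50,98,100],axis=0))
```

```text
t 8.8 p [0.53  0.077 0.181] F [ 0.4   -0.696 -4.406] w 0.0156870547428193 q [ 0.406  0.437  0.004 -0.136 -1.543 -0.302]
[-5.121 -0.572 98.385]
[[-1, 0, 22], [-0.007, 0.002, -0.004]]
[[-1, 0, 22], [-0.007, 0.002, -0.004]]
588 [[-18.095 -69.084   7.781]
 [-14.869 -66.15   14.748]
 [-12.547 -42.424  68.146]
 [  1.42   29.955 113.365]
 [ 11.327  40.394 114.812]]
```

View pics/s7.png

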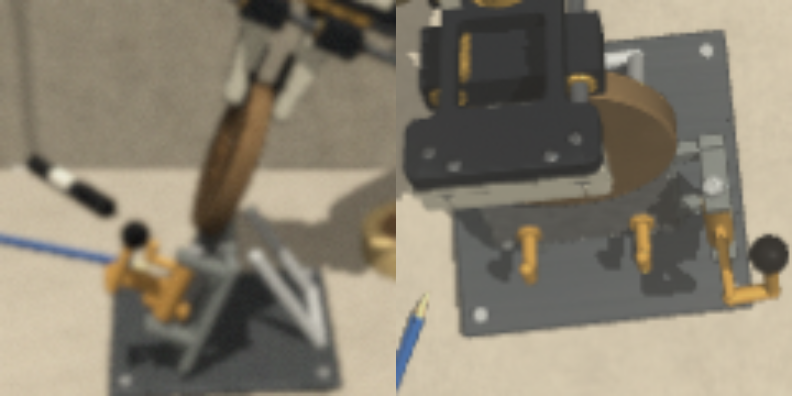

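Side view: the disc is just above the board. Top view: the keeper is open with its knob at s7 (768,253) and the claws are free at (528,250) and (645,245). I'll check the disc's side edge against the claws in the top camera.

Run:
```python
from h import *
t=grab("top");W=cloud(t);q=(W-SEAT)@B*1e3;h=cv2.cvtColor(t["image"],cv2.COLOR_RGB2HSV)
u,v=np.meshgrid(np.arange(640),np.arange(480))
m=(h[...,1]>70)&(W[...,2]>.07)&(abs(q[...,0])<30)&(q[...,1]<20)&(q[...,1]>-80)&(q[...,2]>5)&(u>260);P=q[m]
print(len(P),np.percentile(P,[0,1,50,99,100],axis=0))
i=np.argsort(P[:,1])[:25];print("edge",P[i].mean(0),P[i][:,1].min())
# fit circle to rim outer points: for z bins take min y
for z in range(20,100,8):
    b=P[(P[:,2]>=z)&(P[:,2]<z+8)]
    if len(b)>3:print(z+4,b[:,1].min(),b[:,0].min(),b[:,0].max())
m=(h[...,1]>120)&(W[...,2]<.08)&(W[...,2]>.012)&(abs(q[...,1])<45)&(q[...,0]<5)
n,l,st,ce=cv2.connectedComponentsWithStats(m.astype(np.uint8))
for j in range(1,n):
    if st[j,4]>15:print("claw",st[j],q[l==j].mean(0),q[l==j].min(0),q[l==j].max(0))
```

```text
675 [[-24.523 -78.39    7.316]
 [-12.97  -60.244  11.103]
 [-10.684 -39.924  77.021]
 [  6.045 -11.987 181.875]
 [  8.13   -6.42  186.632]]
edge [ -8.937 -61.452  64.033] -78.39036090161486
24 -42.96723978774876 -11.465407141731252 -9.091485548403458
32 -50.932743500090425 -11.90151043779152 -8.461948298516592
40 -54.976681365858866 -12.046263132605072 -9.352662200973272
48 -57.38601136829834 -11.679700657143377 -9.27984304978618
56 -59.42058390012372 -12.59578750973441 -9.445344886446163
64 -60.504102485642385 -12.992540612034693 -8.506063442938464
72 -60.90088018565993 -12.547716954491134 -0.1483674088499335
80 -59.098270317262966 -12.930382534237138 0.5409922153194809
88 -57.64528355606838 -12.580844229301045 1.886066278829513
96 -53.781977811713496 -13.13650863699434 2.827176245895139
claw [276 297   7  15  61] [ -9.449 -32.434 -48.19 ] [-25.45  -37.921 -54.231] [  5.    -26.353 -37.052]
claw [243 300   5  16  54] [ -9.568  31.561 -48.678] [-25.065  27.614 -59.899] [  4.877  35.461 -37.732]
```

The top camera confirms the seat y to 0.5 mm, with claws at -32.4 and +31.6. The disc hangs about 2.5 mm toward -y of the TCP, so I'll shift to compensate and lower it.

Run:
```python
from h import *
plan(SEAT+B@[-.0045,.002,.048],RT,3)
```

```text
[[-1, 0, 18], [-0.005, 0.002, -0.003]]
[[-1, 0, 18], [-0.005, 0.002, -0.003]]
[[-1, 0, 18], [-0.005, 0.002, -0.003]]
```

Request:
carry_out:
  steps:
    - [[-2, 0, 17], [-0.005, 0.002, -0.003], 1]
    - [[-1, 0, 17], [-0.005, 0.002, -0.003], 1]
    - [[-1, 0, 17], [-0.005, 0.002, -0.003], 1]
    - [[0, 0, 0], [0, 0, 0], 1]

```text
time: 9.45
ee_pos: [0.5092, 0.0797, 0.1339]
orientation: [[0.083, -0.903, -0.422], [-0.997, -0.075, -0.036], [0.001, 0.423, -0.906]]
ft_force: [0.8, -0.4, -5.0]
grip_width: 0.0157
```

Run:
```python
from h import *
s=show();print((s["ee_pos"]-SEAT)@B*1e3,"F mount",B.T@s["ft_force"],Rn.from_matrix(s["orientation"].T@RT).as_rotvec())
plan(SEAT+B@[-.0045,.002,.040],RT,1)
```

```text
t 9.45 p [0.509 0.08  0.134] F [ 0.841 -0.433 -5.044] w 0.01574444779541041 q [ 0.423  0.456 -0.086 -0.143 -1.445 -0.293]
[-3.246  4.168 46.939] F mount [ 2.86  -0.5   -4.232] [ 0.001 -0.001  0.001]
[[2, 1, 7], [0.001, -0.001, 0.001]]
```

Request:
carry_out:
  steps:
    - [[2, 1, 4], [0, 0, 0], 1]
    - [[0, 0, 4], [0, 0, 0], 1]
    - [[0, 0, 0], [0, 0, 0], 1]

```text
time: 9.82
ee_pos: [0.5055, 0.0772, 0.127]
orientation: [[0.083, -0.903, -0.421], [-0.997, -0.075, -0.036], [0.001, 0.423, -0.906]]
ft_force: [-0.2, -0.7, -4.8]
grip_width: 0.0155
```

Run:
```python
from h import *
s=show();print((s["ee_pos"]-SEAT)@B*1e3,"F mount",B.T@s["ft_force"])
c=grab("side");t=grab("top");a=cv2.resize(c["image"][160:280,225:345][:,:,::-1],None,fx=3.3,fy=3.3);b=cv2.resize(t["image"][230:350,205:325][:,:,::-1],None,fx=3.3,fy=3.3)
cv2.imwrite("pics/s8.png",np.hstack([a,b]))
```

```text
t 9.825 p [0.506 0.077 0.127] F [-0.221 -0.717 -4.762] w 0.015531428777068907 q [ 0.423  0.456 -0.104 -0.142 -1.427 -0.289]
[-3.811  1.988 39.069] F mount [ 1.76  -0.696 -4.434]
```

View pics/s8.png

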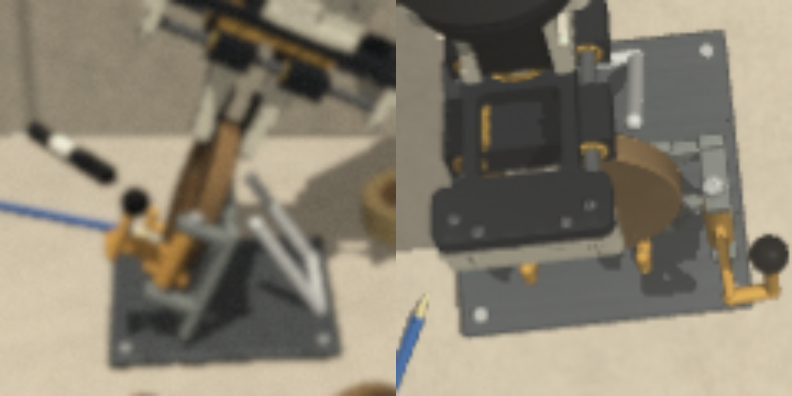

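The disc is between the claws and the board, just above the claws. I'll lower in small steps until it touches.

Request:
carry_out:
  steps:
    - [[0, 0, 2], [0, 0, 0], 1]
    - [[0, 0, 2], [0, 0, 0], 1]

```text
time: 10.18
ee_pos: [0.5052, 0.0774, 0.1245]
orientation: [[0.084, -0.904, -0.418], [-0.996, -0.076, -0.036], [0.0, 0.42, -0.908]]
ft_force: [2.1, 2.8, 5.6]
grip_width: 0.0158
```

Request:
carry_out:
  steps:
    - [[0, 0, 2], [0, 0, 0], 1]
    - [[0, 0, 0], [0, 0, 0], 1]

```text
time: 10.42
ee_pos: [0.5055, 0.0778, 0.1246]
orientation: [[0.085, -0.906, -0.416], [-0.996, -0.077, -0.035], [-0.0, 0.417, -0.909]]
ft_force: [-0.2, 0.3, -4.6]
grip_width: 0.0158
```

Run:
```python
from h import *
s=show();print((s["ee_pos"]-SEAT)@B*1e3,"F mount",B.T@s["ft_force"],s["torque"])
```

```text
t 10.425 p [0.505 0.078 0.125] F [-0.152  0.282 -4.634] w 0.01576265256503766 q [ 0.425  0.455 -0.11  -0.141 -1.415 -0.289]
[-2.784  2.563 36.849] F mount [ 1.842  0.294 -4.254] [ 0.289 -2.239  0.051]
```

Contact came at z ≈ 37 mm, as expected. Next I ease the disc back to the pad.

Request:
carry_out:
  steps:
    - [[0, -2, 1], [0, 0, 0], 1]
    - [[0, -2, 1], [0, 0, 0], 1]

```text
time: 10.68
ee_pos: [0.5078, 0.0781, 0.1228]
orientation: [[0.086, -0.905, -0.417], [-0.996, -0.078, -0.036], [0.0, 0.418, -0.908]]
ft_force: [-4.6, 4.4, 17.1]
grip_width: 0.0158
```

Run:
```python
from h import *
s=show();print((s["ee_pos"]-SEAT)@B*1e3,"F mount",B.T@s["ft_force"],Rn.from_matrix(s["orientation"].T@RT).as_rotvec())
```

```text
t 10.675 p [0.508 0.078 0.123] F [-4.582  4.38  17.1  ] w 0.01584628864755948 q [ 0.424  0.461 -0.106 -0.141 -1.416 -0.287]
[ 0.027  2.657 36.263] F mount [-11.042   4.739  13.719] [-0.005 -0.002  0.004]
```

Request:
carry_out:
  steps:
    - [[-1, 0, 0], [0, 0, 0], 1]
    - [[0, 0, 0], [0, 0, 0], 0.8]
    - [[0, 0, 0], [0, 0, 0], 0.65]
    - [[0, 0, 0], [0, 0, 0], 0.6]
    - [[0, 0, 0], [0, 0, 0], 0.6]

```text
time: 11.3
ee_pos: [0.5074, 0.0783, 0.1228]
orientation: [[0.086, -0.904, -0.418], [-0.996, -0.077, -0.037], [0.001, 0.42, -0.908]]
ft_force: [-0.4, 0.1, 0.5]
grip_width: 0.0345
```

```bash
cat >> h.py <<'E'
def disc(c,name):
    W=cloud(c);q=(W-SEAT)@B*1e3;h=cv2.cvtColor(c["image"],cv2.COLOR_RGB2HSV)
    m=(h[...,1]>70)&(h[...,1]<170)&(q[...,0]<-3)&(q[...,0]>-14)&(np.hypot(q[...,1],q[...,2])<65)&(q[...,2]>-40)
    P=q[m]
    for _ in range(5):
        o=P.mean(0);n=np.linalg.svd(P-o)[2][2];d=(P-o)@n;P=P[abs(d)<max(1.5,1.5*d.std())]
    print(name,len(P),"face mean",o,"normal",n*np.sign(n[0]),"bounds",P.min(0),P.max(0),"circ",cv2.minEnclosingCircle(P[:,1:].astype(np.float32)))
E
python3 - <<'E'
from h import *
s=show();print((s["ee_pos"]-SEAT)@B*1e3,"F mount",B.T@s["ft_force"])
c=grab("side");t=grab("top");a=cv2.resize(c["image"][160:280,225:345][:,:,::-1],None,fx=3.3,fy=3.3);b=cv2.resize(t["image"][230:350,205:325][:,:,::-1],None,fx=3.3,fy=3.3)
cv2.imwrite("pics/s9.png",np.hstack([a,b]));disc(c,"side");disc(t,"top")
E
```

```text
t 11.3 p [0.507 0.078 0.123] F [-0.384  0.093  0.511] w 0.03447758596622873 q [ 0.425  0.461 -0.106 -0.14  -1.417 -0.288]
[-0.25   2.932 36.077] F mount [-0.556  0.124  0.304]
side 210 face mean [-9.234 -4.647 14.733] normal [ 1.     0.007 -0.006] bounds [-10.774 -60.857 -38.882] [-7.317 39.179 52.843] circ ((-6.896251678466797, 1.2493791580200195), 55.66661834716797)
top 353 face mean [ -7.702 -37.511   1.926] normal [ 1.     0.012 -0.005] bounds [ -9.402 -56.816 -39.902] [ -6.036 -21.575  48.394] circ ((-28.185930252075195, 4.244939804077148), 44.15365219116211)
```

View pics/s9.png

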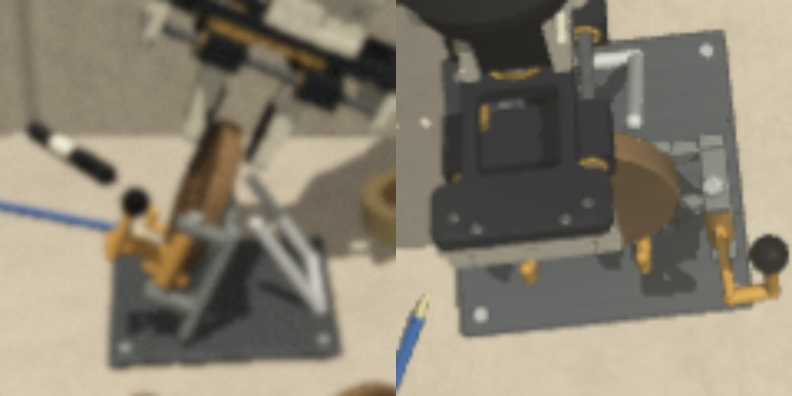

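The disc's front face lies at seat x ≈ -8 with its normal within about 0.01 rad of the board's, so it is seated. I'll retract up the slope.

Request:
carry_out:
  steps:
    - [[0, 0, -15], [0, 0, 0], 0.6]
    - [[0, 0, -30], [0, 0, 0], 0.6]
    - [[0, 0, -45], [0, 0, 0], 0.6]
    - [[0, 0, -40], [0, 0, 0], 0.6]

```text
time: 11.9
ee_pos: [0.5625, 0.0827, 0.245]
orientation: [[0.086, -0.903, -0.421], [-0.996, -0.077, -0.039], [0.003, 0.423, -0.906]]
ft_force: [0.6, 0.5, -1.4]
grip_width: 0.0352
```

Run:
```python
from h import *
s=show()
c=grab("side");t=grab("top");disc(c,"side");disc(t,"top");knob_theta(c);knob_theta(t)
cv2.imwrite("pics/s10.png",np.hstack([cv2.resize(x["image"][r:r+120,k:k+120][:,:,::-1],None,fx=3.3,fy=3.3) for x,r,k in((c,160,225),(t,230,205))]))
k=m2w([-69,-105,37.5]);k[2]+=.09;print(k);plan(k,down(94.68))
print();plan(k,down(274.68))
```

```text
t 11.9 p [0.563 0.083 0.245] F [ 0.612  0.492 -1.42 ] w 0.03518812552605373 q [ 0.399  0.455  0.175 -0.129 -1.709 -0.304]
side 221 face mean [-9.204 -2.154 13.749] normal [ 1.     0.004 -0.009] bounds [-10.66  -60.5   -39.918] [-7.326 45.743 52.464] circ ((-7.164056301116943, 8.983814239501953), 53.443504333496094)
top 1391 face mean [-7.764 -0.438  7.328] normal [ 1.     0.003 -0.005] bounds [ -9.454 -56.827 -39.795] [-6.084 55.214 55.882] circ ((-0.131047323346138, 2.5640335083007812), 56.713802337646484)
knob 35 [265.457 221.086] [ -68.686 -106.186   37.5  ] rel [-45.686 -25.186  42.5  ] rad 52.168691711485764 theta 1.6285122741241447
knob 61 [317.361 306.475] [ -66.168 -105.202   37.5  ] rel [-43.168 -24.202  42.5  ] rad 49.4891898062817 theta 1.6356788672102154
[ 0.455 -0.03   0.225]
[[10, 10, 7], [0.033, -0.034, 0.155]]
[[12, 8, 6], [0.033, -0.034, 0.155]]
[[13, 7, 6], [0.033, -0.034, 0.155]]
[[14, 5, 5], [0.033, -0.034, 0.155]]
[[15, 3, 4], [0.033, -0.034, 0.155]]
[[15, 0, 4], [0.033, -0.034, 0.155]]
[[15, -2, 3], [0.033, -0.034, 0.155]]
[[15, -4, 3], [0.033, -0.034, 0.155]]
[[14, -6, 3], [0.033, -0.034, 0.155]]
[[13, -8, 2], [0.033, -0.034, 0.155]]

[[10, 10, 7], [0.034, 0.033, -0.154]]
[[8, 12, 7], [0.034, 0.033, -0.154]]
[[6, 13, 7], [0.034, 0.033, -0.154]]
[[4, 14, 6], [0.034, 0.033, -0.154]]
[[2, 15, 6], [0.034, 0.033, -0.154]]
[[-1, 15, 6], [0.034, 0.033, -0.154]]
[[-3, 15, 5], [0.034, 0.033, -0.154]]
[[-6, 14, 4], [0.034, 0.033, -0.154]]
[[-8, 13, 4], [0.034, 0.033, -0.154]]
[[-10, 12, 3], [0.034, 0.033, -0.154]]
```

View pics/s10.png

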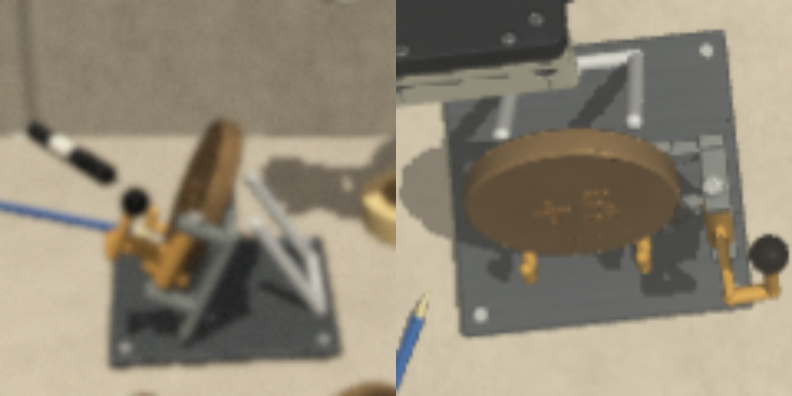

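Top view: the medallion sits centred in both claws, with no gripper near it. The keeper is at about 1.63 rad with its knob at s10 (768,253). Next I go above the knob with the jaws along the lip.

Request:
carry_out:
  steps:
    - [[10, 10, 7], [0.034, 0.033, -0.154], 0.6]
    - [[8, 12, 7], [0.034, 0.033, -0.154], 0.5]
    - [[6, 13, 7], [0.034, 0.033, -0.154], 0.5]
    - [[4, 14, 6], [0.034, 0.033, -0.154], 0.5]
    - [[2, 15, 6], [0.034, 0.033, -0.154], 0.5]
    - [[-1, 15, 6], [0.034, 0.033, -0.154], 0.5]
    - [[-3, 15, 5], [0.034, 0.033, -0.154], 0.5]
    - [[-6, 14, 4], [0.034, 0.033, -0.154], 0.5]

```text
time: 13.0
ee_pos: [0.4779, -0.0108, 0.2324]
orientation: [[0.981, -0.184, -0.059], [-0.187, -0.981, -0.054], [-0.048, 0.064, -0.997]]
ft_force: [0.1, 0.0, 0.1]
grip_width: 0.044
```

Run:
```python
from h import *
s=show()
k=m2w([-68,-105.5,37.5]);print(k);k[2]+=.07;plan(k,down(274.68))
```

```text
t 13.0 p [ 0.478 -0.011  0.232] F [0.075 0.037 0.147] w 0.04399531695061735 q [ 0.413  0.065 -0.369  0.028 -1.213  0.96 ]
[ 0.456 -0.03   0.135]
[[-8, 11, 15], [0.029, 0.028, -0.134]]
[[-10, 10, 14], [0.029, 0.028, -0.134]]
```

Request:
carry_out:
  steps:
    - [[-8, 11, 15], [0.029, 0.028, -0.134], 0.5]
    - [[-10, 10, 14], [0.029, 0.028, -0.134], 0.5]
    - [[0, 0, 0], [0, 0, 0], 0.5]

```text
time: 13.38
ee_pos: [0.4548, -0.0322, 0.2069]
orientation: [[0.996, 0.091, 0.006], [0.091, -0.996, 0.003], [0.006, -0.003, -1.0]]
ft_force: [0.5, 0.2, 0.6]
grip_width: 0.044
```

Run:
```python
from h import *
s=show()
k=m2w([-68,-105.5,37.5]);k[2]-=.014;plan(k,down(274.68),4)
c=grab("side");cv2.imwrite("pics/s11.png",cv2.resize(c["image"][130:280,195:345][:,:,::-1],None,fx=3.5,fy=3.5))
```

```text
t 13.375 p [ 0.455 -0.032  0.207] F [0.473 0.235 0.649] w 0.04398289747905378 q [ 0.362  0.001 -0.482 -0.001 -1.081  1.3  ]
[[0, 0, 22], [-0.001, -0.002, 0.002]]
[[0, 0, 22], [-0.001, -0.002, 0.002]]
[[0, -1, 22], [-0.001, -0.002, 0.002]]
[[0, -1, 22], [-0.001, -0.002, 0.002]]
```

View pics/s11.png

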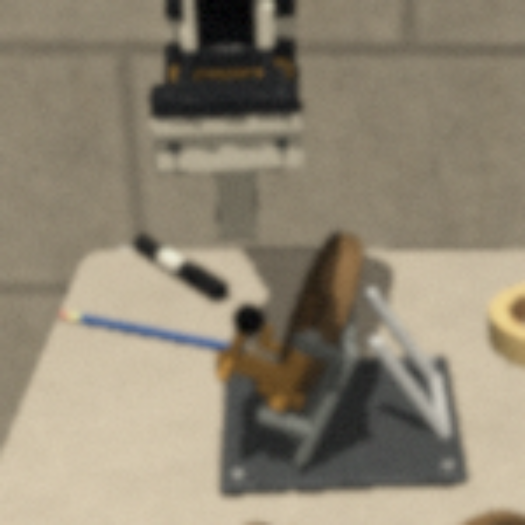

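The gripper is above the knob, which is at s11 (249,320). I'll descend around it and pinch.

Request:
carry_out:
  steps:
    - [[0, 0, 22], [0, 0, 0], 0.5]
    - [[0, -1, 22], [0, 0, 0], 0.5]
    - [[0, -1, 22], [0, 0, 0], 0.5]
    - [[1, 0, 20], [0, 0, 0], 0.5]
    - [[0, 0, 0], [0, 0, 0], 0.5]

```text
time: 14.05
ee_pos: [0.4631, -0.0273, 0.1232]
orientation: [[0.996, 0.083, 0.012], [0.083, -0.997, 0.002], [0.012, -0.001, -1.0]]
ft_force: [1.1, -0.5, 0.1]
grip_width: 0.0435
```

Run:
```python
from h import *
s=show();k=m2w([-68,-105.5,37.5]);k[2]-=.014;plan(k,down(274.68),1)
c=grab("side");cv2.imwrite("pics/s12.png",cv2.resize(c["image"][150:280,205:335][:,:,::-1],None,fx=4,fy=4));knob_theta(c)
```

```text
t 14.05 p [ 0.463 -0.027  0.123] F [ 1.116 -0.467  0.051] w 0.0434707084139261 q [ 0.37   0.101 -0.593  0.003 -0.865  1.282]
[[-8, 2, 2], [-0.001, -0.012, 0.001]]
knob 32 [289.844 203.812] [-7.516 29.828 37.5  ] rel [ 15.484 110.828  42.5  ] rad 111.90397664473545 theta -0.5849157374669045
```

View pics/s12.png

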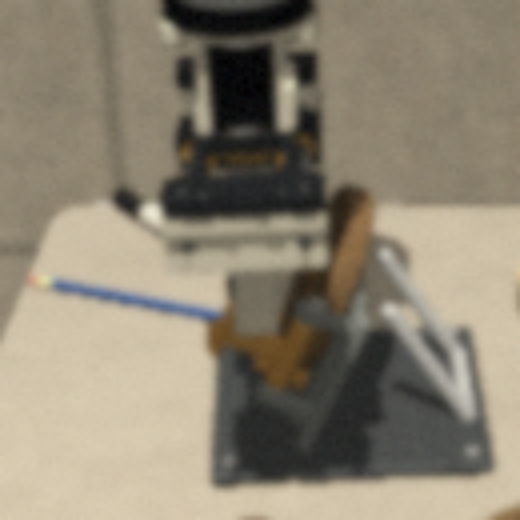

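The fingers straddle the knob but sit about 8 mm too far in x. I'll correct that and pinch.

Request:
carry_out:
  steps:
    - [[-8, 2, 1], [0, -0.01, 0], 0.5]
    - [[0, 0, 0], [0, 0, 0], 0.7]
    - [[0, 0, 0], [0, 0, 0], 0.9]
    - [[0, 0, 0], [0, 0, 0], 0.9]
    - [[0, 0, 0], [0, 0, 0], 0.9]

```text
time: 14.72
ee_pos: [0.4569, -0.0298, 0.1258]
orientation: [[0.997, 0.083, 0.007], [0.083, -0.997, 0.002], [0.007, -0.001, -1.0]]
ft_force: [0.4, 0.0, -2.4]
grip_width: 0.0183
```

Run:
```python
from h import *
s=show();q=(s["ee_pos"]+[0,0,.014]-CE)@B*1e3;print(q,s["orientation"])
r=q-[-23,-81,-5];ph=np.arctan2(-r[0],r[1]);print("theta",ph-np.arctan2(22,46),np.hypot(r[0],r[1]))
```

```text
t 14.725 p [ 0.457 -0.03   0.126] F [ 0.439  0.016 -2.411] w 0.01825585224093314 q [ 0.368  0.091 -0.596  0.001 -0.876  1.285]
[ -69.031 -105.392   42.46 ] [[ 0.997  0.083  0.007]
 [ 0.083 -0.997  0.002]
 [ 0.007 -0.001 -1.   ]]
theta 1.6119741939059422 52.094229245916544
```

The knob is gripped. I'll work out the arc back to shut.

```bash
cat >> h.py <<'E'
def kpos(th,r=51):
    ph=th+np.arctan2(22,46);return m2w([-23-r*np.sin(ph),-81+r*np.cos(ph),37.5])
def arc(th0,th1,n):
    s=state();R=s["orientation"];a=np.linspace(th0,th1,n+1)
    for i in range(n): print(round(a[i+1],2),np.round(R.T@(kpos(a[i+1])-kpos(a[i]))*1e3,1).tolist())
def cur(dz=.018):
    s=show();q=(s["ee_pos"]+[0,0,dz]-CE)@B*1e3;r=q-[-23,-81,-5]
    print(q,"theta",np.arctan2(-r[0],r[1])-np.arctan2(22,46),"rad",np.hypot(r[0],r[1]),"F",B.T@s["ft_force"])
E
python3 - <<'E'
from h import *
arc(1.61,0.0,12)
E
```

```text
1.48 [-2.5, -6.3, -1.2]
1.34 [-1.7, -6.6, -0.8]
1.21 [-0.9, -6.8, -0.4]
1.07 [-0.1, -6.8, -0.0]
0.94 [0.7, -6.8, 0.4]
0.8 [1.6, -6.6, 0.7]
0.67 [2.3, -6.3, 1.1]
0.54 [3.1, -5.9, 1.5]
0.4 [3.8, -5.4, 1.8]
0.27 [4.4, -4.8, 2.1]
0.13 [4.9, -4.1, 2.3]
0.0 [5.4, -3.3, 2.6]
```

Request:
carry_out:
  steps:
    - [[-2.5, -6, -1], [0, 0, 0], 0.9]
    - [[-1.5, -7, -1], [0, 0, 0], 0.9]
    - [[-1, -7, 0], [0, 0, 0], 0.9]
    - [[0, -7, 0], [0, 0, 0], 0.9]

```text
time: 15.22
ee_pos: [0.4467, -0.0092, 0.1292]
orientation: [[0.997, 0.082, 0.0], [0.082, -0.997, -0.01], [-0.001, 0.01, -1.0]]
ft_force: [-4.8, -9.8, 10.2]
grip_width: 0.0182
```

Run:
```python
from h import *
cur();knob_theta(grab("side"))
```

```text
t 15.225 p [ 0.447 -0.009  0.129] F [-4.762 -9.78  10.166] w 0.018206776571729408 q [ 0.432  0.072 -0.614  0.011 -0.889  1.214]
[-79.868 -84.003  45.602] theta 1.177447056585754 rad 56.94763228764063 F [-9.321 -9.359  6.871]
knob 5 [285.2 211. ] [-20.797 -19.864  37.5  ] rel [ 2.203 61.136 42.5  ] rad 61.17605319169736 theta -0.4821233615240722
```

Request:
carry_out:
  steps:
    - [[3, -7, 1], [0, 0, 0], 0.9]
    - [[3, -7, 1.5], [0, 0, 0], 0.9]
    - [[3, -6, 1.5], [0, 0, 0], 0.9]

```text
time: 15.65
ee_pos: [0.4502, 0.0085, 0.1268]
orientation: [[0.997, 0.081, -0.006], [0.081, -0.997, -0.016], [-0.007, 0.016, -1.0]]
ft_force: [-4.1, -5.1, 10.3]
grip_width: 0.0184
```

Run:
```python
from h import *
cur(.014);c=grab("side");cv2.imwrite("pics/s13.png",cv2.resize(c["image"][150:280,205:335][:,:,::-1],None,fx=4,fy=4))
```

```text
t 15.65 p [0.45  0.009 0.127] F [-4.075 -5.122 10.259] w 0.018376607672205825 q [ 0.47   0.085 -0.606  0.015 -0.892  1.172]
[-72.704 -66.679  41.893] theta 0.844166115103554 rad 51.72603644138581 F [-8.395 -4.773  7.405]
```

View pics/s13.png

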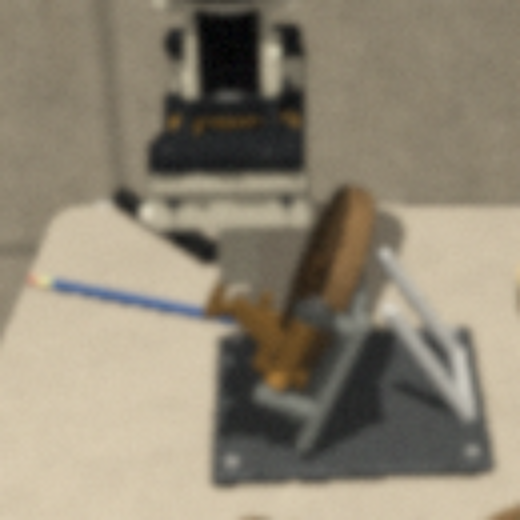

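The keeper is following: the arm is swung partway round at s13 (245,310) and reads about 0.84 rad.

Request:
carry_out:
  steps:
    - [[3, -7, 2], [0, 0, 0], 0.9]
    - [[4, -6.5, 2], [0, 0, 0], 0.9]
    - [[4.5, -6, 2.5], [0, 0, 0], 0.9]

```text
time: 16.08
ee_pos: [0.4598, 0.0262, 0.1217]
orientation: [[0.997, 0.081, -0.007], [0.081, -0.996, -0.023], [-0.009, 0.022, -1.0]]
ft_force: [0.7, -7.8, 5.7]
grip_width: 0.0181
```

Run:
```python
from h import *
cur(.014)
arc(.46,0,4)
```

```text
t 16.075 p [0.46  0.026 0.122] F [ 0.671 -7.754  5.729] w 0.018119610153115955 q [ 0.501  0.111 -0.594  0.021 -0.884  1.137]
[-60.592 -49.874  41.9  ] theta 0.4331030784587057 rad 48.80531521736472 F [-2.389 -7.783  5.207]
0.34 [3.5, -4.4, 1.5]
0.23 [4.0, -4.0, 1.7]
0.12 [4.3, -3.4, 1.9]
0.0 [4.7, -2.9, 2.1]
```

Request:
carry_out:
  steps:
    - [[3.5, -5.5, 2], [0, 0, 0], 0.9]
    - [[4, -4.5, 2], [0, 0, 0], 0.9]
    - [[4.5, -3.5, 2], [0, 0, 0], 0.9]

```text
time: 16.45
ee_pos: [0.47, 0.0368, 0.1166]
orientation: [[0.997, 0.081, -0.01], [0.081, -0.996, -0.03], [-0.012, 0.029, -0.999]]
ft_force: [-3.7, -4.9, 8.1]
grip_width: 0.0175
```

Run:
```python
from h import *
cur(.014);c=grab("side");cv2.imwrite("pics/s14.png",cv2.resize(c["image"][150:280,205:335][:,:,::-1],None,fx=4,fy=4));disc(c,"side")
```

```text
t 16.45 p [0.47  0.037 0.117] F [-3.737 -4.903  8.06 ] w 0.01754404434881479 q [ 0.516  0.137 -0.579  0.028 -0.878  1.118]
[-48.475 -40.055  41.986] theta 0.11046015244322044 rad 48.22279411849698 F [-7.144 -4.582  5.562]
side 168 face mean [-9.242 -7.158  8.316] normal [ 1.     0.003 -0.009] bounds [-10.729 -60.264 -34.973] [-7.69  46.18  48.753] circ ((-7.370250701904297, 1.819191336631775), 53.91520690917969)
```

View pics/s14.png

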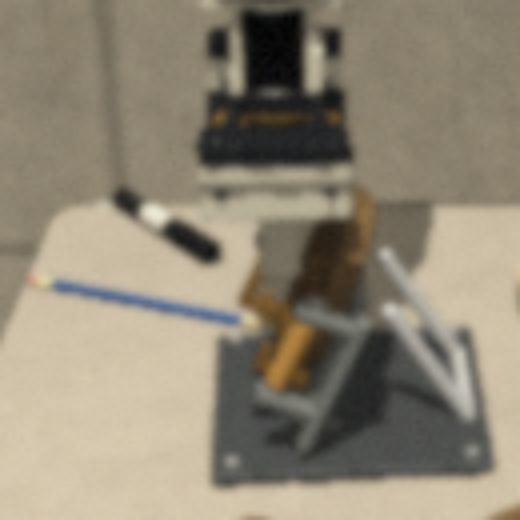

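Request:
carry_out:
  steps:
    - [[5, -3.5, 2], [0, 0, 0], 0.9]
    - [[3, -2, 1], [0, 0, 0], 0.9]

```text
time: 16.75
ee_pos: [0.476, 0.0406, 0.1136]
orientation: [[0.997, 0.081, -0.014], [0.08, -0.996, -0.035], [-0.016, 0.034, -0.999]]
ft_force: [-3.5, -5.8, 6.1]
grip_width: 0.018
```

Run:
```python
from h import *
cur(.014)
```

```text
t 16.75 p [0.476 0.041 0.114] F [-3.496 -5.796  6.122] w 0.018007949280750793 q [ 0.519  0.155 -0.567  0.031 -0.879  1.112]
[-41.458 -36.759  41.959] theta -0.05084190546188733 rad 47.93681228775237 F [-6.174 -5.492  3.876]
```

Now I open slightly and lift straight off.

Request:
carry_out:
  steps:
    - [[0, 0, 0], [0, 0, 0], 0.7]
    - [[0, 0, 0], [0, 0, 0], 0.55]
    - [[0, 0, 0], [0, 0, 0], 0.5]
    - [[-3, 0, -15], [0, 0, 0], 0.5]
    - [[-3, 0, -30], [0, 0, 0], 0.5]
    - [[-5, 0, -40], [0, 0, 0], 0.5]
    - [[-10, 0, -40], [0, 0, 0], 0.5]

```text
time: 17.62
ee_pos: [0.4549, 0.0435, 0.2427]
orientation: [[0.997, 0.081, -0.017], [0.08, -0.996, -0.037], [-0.02, 0.035, -0.999]]
ft_force: [1.3, -0.1, -0.5]
grip_width: 0.0438
```

Run:
```python
from h import *
show();c=grab("side");t=grab("top");disc(c,"side");disc(t,"top");knob_theta(c);knob_theta(t)
cv2.imwrite("pics/s15.png",np.hstack([cv2.resize(x["image"][r:r+120,k:k+120][:,:,::-1],None,fx=3.3,fy=3.3) for x,r,k in((c,160,225),(t,230,205))]))
```

```text
t 17.625 p [0.455 0.044 0.243] F [ 1.338 -0.122 -0.476] w 0.04377225216221062 q [ 0.549 -0.006 -0.415  0.024 -1.196  1.094]
side 218 face mean [-9.347 -1.792 13.71 ] normal [ 1.     0.001 -0.002] bounds [-10.472 -58.801 -36.09 ] [-7.862 48.456 53.096] circ ((-5.556057453155518, -3.139796257019043), 57.846920013427734)h.py:55: RuntimeWarning: Mean of empty slice.
  o=P.mean(0);n=np.linalg.svd(P-o)[2][2];d=(P-o)@n;P=P[abs(d)<max(1.5,1.5*d.std())]
  ret = um.true_divide(
  ret = _var(a, axis=axis, dtype=dtype, out=out, ddof=ddof,
  arrmean = um.true_divide(arrmean, div, out=arrmean,
  ret = ret.dtype.type(ret / rcount)
Traceback (most recent call last):
  File "h.py", line 56, in disc
    print(name,len(P),"face mean",o,"normal",n*np.sign(n[0]),"bounds",P.min(0),P.max(0),"circ",cv2.minEnclosingCircle(P[:,1:].astype(np.float32)))
                                                                      ~~~~~^^^
ValueError: zero-size array to reduction operation minimum which has no identity
```

The hand hides the top view, so I'll move it away toward -y, staying high, and look again.

Request:
carry_out:
  steps:
    - [[0, 0, -30], [0, 0, 0], 0.5]
    - [[0, 50, 0], [0, 0, 0], 0.5]
    - [[0, 50, 0], [0, 0, 0], 0.5]
    - [[0, 50, 0], [0, 0, 0], 0.5]
    - [[0, 50, 0], [0, 0, 0], 0.5]
    - [[0, 50, 0], [0, 0, 0], 0.5]
    - [[0, 50, 0], [0, 0, 0], 0.5]
    - [[0, 0, 0], [0, 0, 0], 0.5]

```text
time: 18.73
ee_pos: [0.4821, -0.261, 0.2928]
orientation: [[0.996, 0.087, -0.0], [0.087, -0.996, -0.031], [-0.003, 0.03, -1.0]]
ft_force: [0.3, 0.5, -0.1]
grip_width: 0.0437
```

Run:
```python
from h import *
show();c=grab("side");t=grab("top")
cv2.imwrite("pics/s16.png",np.hstack([cv2.resize(x["image"][r:r+120,k:k+120][:,:,::-1],None,fx=3.3,fy=3.3) for x,r,k in((c,160,225),(t,230,205))]))
cv2.imwrite("pics/t16.png",t["image"][:,:,::-1])
for f in (lambda:disc(c,"side"),lambda:knob_theta(c),lambda:disc(t,"top"),lambda:knob_theta(t)):
    try:f()
    except Exception as e:print(e)
```

```text
t 18.725 p [ 0.482 -0.261  0.293] F [ 0.288  0.516 -0.147] w 0.043728673075068156 q [-0.116  0.103 -0.187  0.032 -1.278  1.765]
side 214 face mean [-9.206 -3.507 15.3  ] normal [ 1.     0.003 -0.006] bounds [-10.41  -57.63  -35.908] [-7.67  47.723 53.123] circ ((-4.092754364013672, 0.4441032409667969), 56.77891159057617)
knob 95 [287.579 211.389] [-14.704 -17.14   37.5  ] rel [ 8.296 63.86  42.5  ] rad 64.3969403479864 theta -0.5752974075779608
top 908 face mean [-7.824 15.253  3.993] normal [ 1.    -0.    -0.003] bounds [ -9.313 -27.007 -39.782] [-6.286 55.02  55.482] circ ((13.827014923095703, 4.964682102203369), 50.753787994384766)
knob 27 [270.926 299.444] [-43.831 -28.73   37.5  ] rel [-20.831  52.27   42.5  ] rad 56.268027116125104 theta -0.06687810881679301
```

View pics/s16.png

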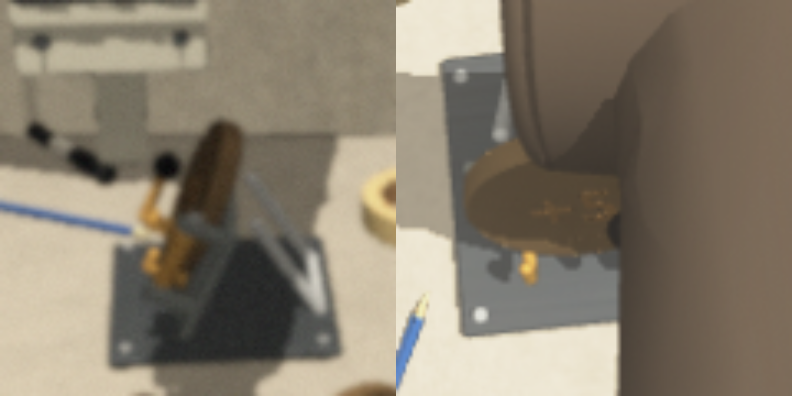

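View pics/t16.png

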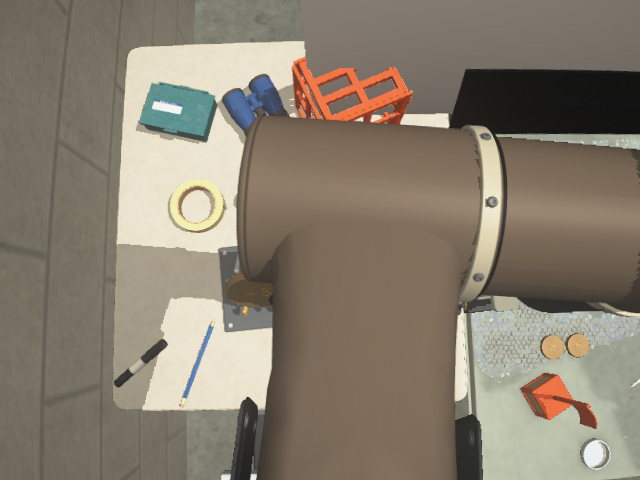

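The knob in the side view is at s16 (166,165), i.e. image (275.3,210); the automatic mask picked up shadow. I'll cast the ray from that pixel and move the arm further aside for a clear top view.

Request:
carry_out:
  steps:
    - [[-50, 30, 0], [0, 0, 0], 0.5]
    - [[-50, 30, 0], [0, 0, 0], 0.5]
    - [[-40, 45, 0], [0, 0, 0], 0.5]
    - [[-40, 45, 0], [0, 0, 0], 0.5]
    - [[-40, 45, 0], [0, 0, 0], 0.5]
    - [[-20, 50, 0], [0, 0, 0], 0.5]
    - [[0, 0, 0], [0, 0, 0], 0.5]

```text
time: 19.7
ee_pos: [0.2645, -0.5234, 0.3043]
orientation: [[0.994, 0.105, 0.007], [0.105, -0.994, -0.032], [0.003, 0.033, -0.999]]
ft_force: [0.2, 1.0, -1.2]
grip_width: 0.0437
```

Run:
```python
from h import *
show();c=grab("side");t=grab("top")
def th(c,uv):
    p=cv2.undistortPoints(np.array(uv,float).reshape(1,1,2),np.array(c["camera_matrix"]),np.array(c["D"],float)).reshape(2)
    d=B.T@(np.array(c["attitude"])@np.r_[p,1]);e=B.T@(np.array(c["eye"])-CE)
    k=(e+d*(.0375-e[2])/d[2])*1e3;r=k-[-23,-81,-5];print(k,r,"theta",np.arctan2(-r[0],r[1])-np.arctan2(22,46))
th(c,(275.3,210))
knob_theta(t);disc(t,"top")
cv2.imwrite("pics/s17.png",np.hstack([cv2.resize(x["image"][r:r+120,k:k+120][:,:,::-1],None,fx=3.3,fy=3.3) for x,r,k in((c,160,225),(t,230,205))]))
t0=dict(np.load("top0.npz"));d=cv2.absdiff(t["image"],t0["image"]).max(2)
print("tape/jar change",np.median(d[175:235,165:228]),(d[175:235,165:228]>40).sum(),(d[155:190,312:348]>40).sum())
```

```text
t 19.7 p [ 0.265 -0.523  0.304] F [ 0.248  1.037 -1.159] w 0.04370634180235975 q [-0.757  0.152 -0.098  0.02  -1.293  2.427]
[-45.707 -34.22   37.5  ] [-22.707  46.78   42.5  ] theta 0.005795363167622136
knob 105 [274.105 299.324] [-44.241 -34.095  37.5  ] rel [-21.241  46.905  42.5  ] rad 51.48993384847691 theta -0.02088804509322112
top 1310 face mean [-7.796  1.595 10.188] normal [ 1.     0.002 -0.005] bounds [ -9.485 -56.828 -39.998] [-6.051 55.509 57.077] circ ((-0.28371015191078186, 2.8474667072296143), 57.24295425415039)
tape/jar change 2.0 0 0
```

View pics/s17.png

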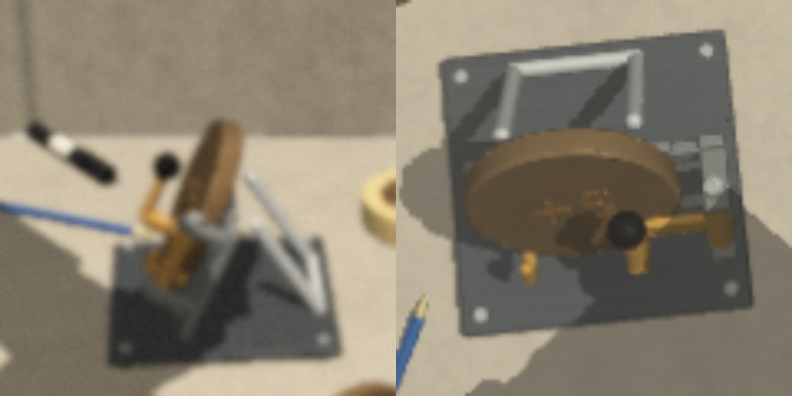

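The pictures show the keeper shut across the medallion (knob at s17 (627,230), about 0.0 rad in both views). The medallion sits in the claws with its face at seat x ≈ -7.8, the jar and tape haven't moved, and the robot is clear. I'm handing in.

```bash
python3 -c "
from station import close_job
print(close_job())"
```

```text
the job is handed in; nothing more can be done
None
```

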